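# Fit and lock the retaining rods of the counter card racks

## Task

Fit every loose steel retaining rod to a card rack of its own: push it down past the sprung jaws until it sits at the bottom of both fork clips. When all rods are in, take the pliers and squeeze the two leaves of the press-stud lock of each rack that has a rod until they snap shut (never touch a lock with the gripper or arm, and leave the lock of a rack without a rod open), then lay the pliers flat on the cork mat. Leave the other things on the counter where they are.

Things in the scene. Friction and masses are not known exactly. Their poses are not given: they have to be found in the camera images.
- rack0: Small black card rack, fixed (three, all alike). mm: origin at counter level, 37 below the middle of a seated rod; y along the rod, x away from the robot to a block of cards (x 50 to 70, top z 76). Base x -50 to 65, y -85 to 85, 12 thick. Fork clips 12 wide at y -50 and 50 (see rack1), space between free down to z 12. lock0 stands on it
- lock0: Press-stud lock of rack0, at x -38, y -55 mm of the rack, same axes, origin at counter level (mm). From a block (top z 24) rise two steel leaves, 14 wide in x, hinged at z 22, top z 67, a brass stud half on each. Over their outer faces in y: open 36 at z 55 (42 at the top), snapped shut 24. Squeeze them in y at z 55
- lock0_a (a joint): angle of the leaves of lock0, which move together: 0 = open, 0.18 rad = snapped shut. About 8 to 9 N on each leaf at z 55 mm starts them; beyond half way they snap shut by themselves and stay
- rod0: steel retaining rod (None when absent: two or three lie there), 14 mm dia., along its own y, 152 mm long over its two black square end caps (22 x 22 x 13 mm), 150 g. Origin on its axis at mid length (11 mm above the counter when it lies there). All rods are alike and fit any rack, either way round or up
- rack1: as rack0. Each fork clip: slot 16 mm wide, its floor at z 30; on the -x side a fixed aluminium prong with a lip flared outwards, top z 62; on the +x side a steel jaw on a spring hinge, its rounded head (12 dia., centre x 8.5, z 47.5) hanging over the slot. A rod pushed straight down swings both jaws aside (5 to 15 N in all); they spring back over it
- lock1: as lock0, on rack1
- lock1_a (a joint): angle of the leaves of lock1, which move together: 0 = open, 0.18 rad = snapped shut. About 8 to 9 N on each leaf at z 55 mm starts them; beyond half way they snap shut by themselves and stay
- rod1: steel retaining rod (None when absent: two or three lie there), 14 mm dia., along its own y, 152 mm long over its two black square end caps (22 x 22 x 13 mm), 150 g. Origin on its axis at mid length (11 mm above the counter when it lies there). All rods are alike and fit any rack, either way round or up
- rack2: as rack0 and rack1
- lock2: as lock0, on rack2
- lock2_a (a joint): angle of the leaves of lock2, which move together: 0 = open, 0.18 rad = snapped shut. About 8 to 9 N on each leaf at z 55 mm starts them; beyond half way they snap shut by themselves and stay
- rod2: steel retaining rod (None when absent: two or three lie there), 14 mm dia., along its own y, 152 mm long over its two black square end caps (22 x 22 x 13 mm), 150 g. Origin on its axis at mid length (11 mm above the counter when it lies there). All rods are alike and fit any rack, either way round or up
- pliers: Flat pliers, 181 mm long, 160 g, lying flat, sprung open. mm: origin on the underside at the pivot, x to the jaws, z up. Black handles x -46 to -118, 10 thick, 22 high. Mass centre x -64. Jaws x 38 to 63, z 3 to 19, 8 thick, 50 apart inside. y = 0 is the middle plane while open; the frame belongs to the half with the -y handle
- pliers_grip (a point): between the handles of the pliers, at x -75 mm, mid height (11 mm above the underside): the place to grip. Handles there 64 mm over the outside when open; 10 N on each starts to close them, 14 N closes them fully (20 N with a lock between); 10 mm less there means 7.3 mm less between the jaws at x +55 mm
- pliers_bite (a point): between the jaws of the pliers, at x +55 mm, mid height (11 mm above the underside)
- mat: thin cork mat, 240 (its x) x 160 (its y) x 4 mm, fixed on the counter; origin at its centre at counter level. The pliers' place
- pen_pot: white ceramic pen pot, 76 mm wide, 100 mm high, origin under its centre; not part of the job
- tape_roll: clear tape roll 90 mm across, 25 mm high, lying flat, origin under its centre; not part of the job
- stamp: wooden hand stamp, 44 mm wide, 83 mm high, standing, origin under its centre; not part of the job
- glue_pot: glue jar, 56 mm wide, 75 mm high, origin under its centre; not part of the job
Things that resemble listed ones, but are neither listed nor needed, are in the scene too. Leave any green look-alike of the rod0 alone.

How it is judged:
On the way, in this order (a step that is already met when the one before it is completed fails the run):
1. every rod is seated in both fork clips of a rack (((x of rod0 in the frame of rack0 between -0.005 and 0.005 m and y of rod0 in the frame of rack0 between -0.012 and 0.012 m and z of rod0 in the frame of rack0 between 0.03 and 0.041 m and angle between the y axis of rod0 and the y axis of rack0, either way round below 0.06 rad) or (x of rod0 in the frame of rack1 between -0.005 and 0.005 m and y of rod0 in the frame of rack1 between -0.012 and 0.012 m and z of rod0 in the frame of rack1 between 0.03 and 0.041 m and angle between the y axis of rod0 and the y axis of rack1, either way round below 0.06 rad) or (x of rod0 in the frame of rack2 between -0.005 and 0.005 m and y of rod0 in the frame of rack2 between -0.012 and 0.012 m and z of rod0 in the frame of rack2 between 0.03 and 0.041 m and angle between the y axis of rod0 and the y axis of rack2, either way round below 0.06 rad)) and ((x of rod1 in the frame of rack0 between -0.005 and 0.005 m and y of rod1 in the frame of rack0 between -0.012 and 0.012 m and z of rod1 in the frame of rack0 between 0.03 and 0.041 m and angle between the y axis of rod1 and the y axis of rack0, either way round below 0.06 rad) or (x of rod1 in the frame of rack1 between -0.005 and 0.005 m and y of rod1 in the frame of rack1 between -0.012 and 0.012 m and z of rod1 in the frame of rack1 between 0.03 and 0.041 m and angle between the y axis of rod1 and the y axis of rack1, either way round below 0.06 rad) or (x of rod1 in the frame of rack2 between -0.005 and 0.005 m and y of rod1 in the frame of rack2 between -0.012 and 0.012 m and z of rod1 in the frame of rack2 between 0.03 and 0.041 m and angle between the y axis of rod1 and the y axis of rack2, either way round below 0.06 rad)) and ((x of rod2 in the frame of rack0 between -0.005 and 0.005 m and y of rod2 in the frame of rack0 between -0.012 and 0.012 m and z of rod2 in the frame of rack0 between 0.03 and 0.041 m and angle between the y axis of rod2 and the y axis of rack0, either way round below 0.06 rad) or (x of rod2 in the frame of rack1 between -0.005 and 0.005 m and y of rod2 in the frame of rack1 between -0.012 and 0.012 m and z of rod2 in the frame of rack1 between 0.03 and 0.041 m and angle between the y axis of rod2 and the y axis of rack1, either way round below 0.06 rad) or (x of rod2 in the frame of rack2 between -0.005 and 0.005 m and y of rod2 in the frame of rack2 between -0.012 and 0.012 m and z of rod2 in the frame of rack2 between 0.03 and 0.041 m and angle between the y axis of rod2 and the y axis of rack2, either way round below 0.06 rad))), for 0.2 s.
2. the pliers are picked up (height (world z) of pliers above 0.02 m), for 0.1 s.
3. the lock of every rack with a rod is snapped shut ((((x of rod0 in the frame of rack0 between -0.005 and 0.005 m and y of rod0 in the frame of rack0 between -0.012 and 0.012 m and z of rod0 in the frame of rack0 between 0.03 and 0.041 m and angle between the y axis of rod0 and the y axis of rack0, either way round below 0.06 rad) and value of joint lock0_a above 0.15 rad) or ((x of rod0 in the frame of rack1 between -0.005 and 0.005 m and y of rod0 in the frame of rack1 between -0.012 and 0.012 m and z of rod0 in the frame of rack1 between 0.03 and 0.041 m and angle between the y axis of rod0 and the y axis of rack1, either way round below 0.06 rad) and value of joint lock1_a above 0.15 rad) or ((x of rod0 in the frame of rack2 between -0.005 and 0.005 m and y of rod0 in the frame of rack2 between -0.012 and 0.012 m and z of rod0 in the frame of rack2 between 0.03 and 0.041 m and angle between the y axis of rod0 and the y axis of rack2, either way round below 0.06 rad) and value of joint lock2_a above 0.15 rad)) and (((x of rod1 in the frame of rack0 between -0.005 and 0.005 m and y of rod1 in the frame of rack0 between -0.012 and 0.012 m and z of rod1 in the frame of rack0 between 0.03 and 0.041 m and angle between the y axis of rod1 and the y axis of rack0, either way round below 0.06 rad) and value of joint lock0_a above 0.15 rad) or ((x of rod1 in the frame of rack1 between -0.005 and 0.005 m and y of rod1 in the frame of rack1 between -0.012 and 0.012 m and z of rod1 in the frame of rack1 between 0.03 and 0.041 m and angle between the y axis of rod1 and the y axis of rack1, either way round below 0.06 rad) and value of joint lock1_a above 0.15 rad) or ((x of rod1 in the frame of rack2 between -0.005 and 0.005 m and y of rod1 in the frame of rack2 between -0.012 and 0.012 m and z of rod1 in the frame of rack2 between 0.03 and 0.041 m and angle between the y axis of rod1 and the y axis of rack2, either way round below 0.06 rad) and value of joint lock2_a above 0.15 rad)) and (((x of rod2 in the frame of rack0 between -0.005 and 0.005 m and y of rod2 in the frame of rack0 between -0.012 and 0.012 m and z of rod2 in the frame of rack0 between 0.03 and 0.041 m and angle between the y axis of rod2 and the y axis of rack0, either way round below 0.06 rad) and value of joint lock0_a above 0.15 rad) or ((x of rod2 in the frame of rack1 between -0.005 and 0.005 m and y of rod2 in the frame of rack1 between -0.012 and 0.012 m and z of rod2 in the frame of rack1 between 0.03 and 0.041 m and angle between the y axis of rod2 and the y axis of rack1, either way round below 0.06 rad) and value of joint lock1_a above 0.15 rad) or ((x of rod2 in the frame of rack2 between -0.005 and 0.005 m and y of rod2 in the frame of rack2 between -0.012 and 0.012 m and z of rod2 in the frame of rack2 between 0.03 and 0.041 m and angle between the y axis of rod2 and the y axis of rack2, either way round below 0.06 rad) and value of joint lock2_a above 0.15 rad))), for 0.2 s.
At the end, for the whole second after the job is handed in: Each rod sits in both forks of a rack (middle within 5 mm across, 12 mm along and 4 mm above its seat, in line within 0.06 rad) whose lock is shut (over 0.15 rad); a rack without rod has its lock open; the pliers lie flat and still on the mat (grip and bite points at most 5 mm beyond its edge) (all of step 3 and (value of joint lock0_a below 0.05 rad or (x of rod0 in the frame of rack0 between -0.005 and 0.005 m and y of rod0 in the frame of rack0 between -0.012 and 0.012 m and z of rod0 in the frame of rack0 between 0.03 and 0.041 m and angle between the y axis of rod0 and the y axis of rack0, either way round below 0.06 rad) or (x of rod1 in the frame of rack0 between -0.005 and 0.005 m and y of rod1 in the frame of rack0 between -0.012 and 0.012 m and z of rod1 in the frame of rack0 between 0.03 and 0.041 m and angle between the y axis of rod1 and the y axis of rack0, either way round below 0.06 rad) or (x of rod2 in the frame of rack0 between -0.005 and 0.005 m and y of rod2 in the frame of rack0 between -0.012 and 0.012 m and z of rod2 in the frame of rack0 between 0.03 and 0.041 m and angle between the y axis of rod2 and the y axis of rack0, either way round below 0.06 rad)) and (value of joint lock1_a below 0.05 rad or (x of rod0 in the frame of rack1 between -0.005 and 0.005 m and y of rod0 in the frame of rack1 between -0.012 and 0.012 m and z of rod0 in the frame of rack1 between 0.03 and 0.041 m and angle between the y axis of rod0 and the y axis of rack1, either way round below 0.06 rad) or (x of rod1 in the frame of rack1 between -0.005 and 0.005 m and y of rod1 in the frame of rack1 between -0.012 and 0.012 m and z of rod1 in the frame of rack1 between 0.03 and 0.041 m and angle between the y axis of rod1 and the y axis of rack1, either way round below 0.06 rad) or (x of rod2 in the frame of rack1 between -0.005 and 0.005 m and y of rod2 in the frame of rack1 between -0.012 and 0.012 m and z of rod2 in the frame of rack1 between 0.03 and 0.041 m and angle between the y axis of rod2 and the y axis of rack1, either way round below 0.06 rad)) and (value of joint lock2_a below 0.05 rad or (x of rod0 in the frame of rack2 between -0.005 and 0.005 m and y of rod0 in the frame of rack2 between -0.012 and 0.012 m and z of rod0 in the frame of rack2 between 0.03 and 0.041 m and angle between the y axis of rod0 and the y axis of rack2, either way round below 0.06 rad) or (x of rod1 in the frame of rack2 between -0.005 and 0.005 m and y of rod1 in the frame of rack2 between -0.012 and 0.012 m and z of rod1 in the frame of rack2 between 0.03 and 0.041 m and angle between the y axis of rod1 and the y axis of rack2, either way round below 0.06 rad) or (x of rod2 in the frame of rack2 between -0.005 and 0.005 m and y of rod2 in the frame of rack2 between -0.012 and 0.012 m and z of rod2 in the frame of rack2 between 0.03 and 0.041 m and angle between the y axis of rod2 and the y axis of rack2, either way round below 0.06 rad)) and x of pliers_grip in the frame of mat between -0.125 and 0.125 m and x of pliers_bite in the frame of mat between -0.125 and 0.125 m and y of pliers_grip in the frame of mat between -0.085 and 0.085 m and y of pliers_bite in the frame of mat between -0.085 and 0.085 m and height (world z) of pliers below 0.009 m and angle between pliers's own z axis and vertical below 0.12 rad and linear speed of pliers below 0.02 m/s); the robot touches nothing.
It fails at once if the gripper's fingers or the arm touch a lock (over 1 N) (contact force between any of the fingers, the arm and lock0 above 1 N or contact force between any of the fingers, the arm and lock1 above 1 N or contact force between any of the fingers, the arm and lock2 above 1 N).
It fails at once if one of the other things on the counter is moved more than 3 cm (distance of any of pen_pot, tape_roll, stamp, glue_pot from where it was at the start of the episode above 0.03 m).
Of rod0, rod1, rod2 only 2 to 3 are there at a start; the rules pass over those that are not, and their reading is None.
At some moment in a run one of rod0, rod1, rod2, pliers may be knocked a few centimetres aside while the robot is not near it.
It also fails if it takes over 210 s, if anything falls off the work surface, if the arm or the gripper's body presses on something with over 40 N, if the wrist force passes 120 N, or if a joint passes its speed limit or range.

## Robot

A 7-joint arm with a two-finger parallel gripper is mounted at the origin on the work surface. World frame = base frame: x ahead of the robot, y to its left, z up, the work surface at z = 0. Lengths are in m, angles in rad, forces in N, time in s.
With the tool pointing down it reaches from about 0.35 to 0.9 m from the base axis. Payload 8.1 kg.
Tool frame: the origin (TCP) lies between the finger pads; the fingertips stand 11 mm ahead of it and the grasp point (between the pads) lies 8 mm behind it; z points along the fingers, y is the line along which they close (so a half turn about z gives the same grasp; the last joint's range is limited). The gripper opens to 92 mm and grips with 3 to 60 N. Pads are 19 mm wide; open, the fingers measure 130 mm over their backs; the gripper's body (75 mm by 190 mm) begins 47 mm behind the grasp point.
Start: joints at [1.225, 0.434, 0.025, 1.573, -0.012, 1.134, -0.075], TCP at [0.15, -0.607, 0.238] pointing down, gripper open.
Joint ranges: [-2.62, 2.62], [-0.44, 2.09], [-1.27, 1.32], [0.08, 2.57], [-1.32, 4.46], [0.12, 2], [-2.74, 2.74]. Speed limits (rad/s): [2.22, 2.22, 3.01, 3.01, 3.14, 3.14, 3.14].

## Interface

Orientations are given as a rotation vector (axis times angle).
In Python, from cell import observe, get_image, camera_params, sign_off gives the robot as it stands.
- The arm moves only by the shell command python3 -m pendant 'ROWS' [FORCE]. ROWS is JSON, one flat list of numbers, 7 for each row, row after row: the shift along the tool's x, y, z in m, then the turn, a rotation vector about the tool's x, y, z in rad, then the finger opening in m, from 0 to 0.0918. In form: [dx, dy, dz, rx, ry, rz, jaw, dx, dy, dz, rx, ry, rz, jaw, ...]. A call has 1 to 10 rows; each row shifts and turns the commanded pose from where the row before left it, along the tool's axes as they then stand; what a row does not reach is not made up. A row lasts 1/8 s, in which the tool goes at most 62.5 mm and 10.7 degrees, less where a joint would pass 70% of its speed; a pose out of reach is approached as far as the arm can. A call is refused whole if a number of a shift passes 0.0625 or a number of a turn 0.188, either way. A call with a gripper value outside its range is refused whole. The fingers move at their own pace and stop on an object; FORCE is the grip in N (left out, the last holds). Time passes only in rows, so rows that do not move let the fingers close. It gives the time, the measured TCP pose, the force, the opening and the grip force at its end, in the units of the state.
- observe(): the state, without advancing time (a new reading comes with each control period).
- get_image(name): name is "side" or "top"; returns the picture (400x640x3 uint8, red, green, blue); there is no depth.
- camera_params(name): a dict with "intrinsics" (3x3 intrinsics, pixels), "dist" ([k1, k2, p1, p2, k3] as OpenCV has them; the pictures are not rectified), "eye" and "rotation" of the camera in the world. Camera axes: x right, y down, z forward; pixel columns grow to the right and rows downward; lengths in m; the calibration is good to about 2 mm. A picture is of the moment at which its call begins. camera_params takes no time and is no camera call.
- sign_off(): hands the job in; it is judged then, once.
The state is a dict: "clock": time; "joints": joint angles; "dq": joint speeds; "joint_efforts": joint torques, N m; "position": TCP position; "ee_rot": TCP orientation; "force": force on the tool from outside, world axes, zero at the start; "ft_torque": the same for the moment, N m; "width": opening from 0.0 (shut) to 1.0 (fully open); "gripper_force": force on a finger pad.
Only numpy, scipy, OpenCV 4.12 (cv2) and the standard library are available. Lean on these libraries where they do the work, as an engineer would, in place of code of your own. Each camera call takes 0.05 s, during which the arm holds its last target. There are 200 camera calls.

## Working session

There is one attempt and no reset: what is moved stays moved. The work goes in short steps, Python scripts to look and compute and a shell command to move; the robot and the scene stay as the last step left them, time stands still between calls to the robot, and variables do not carry over. Pictures are saved under pics/ and viewed, at most 14 in all, crops included, and the job is handed in when it is done.

```bash
ls; mkdir -p pics; python3 - <<'E'
from cell import *
import cv2
o=observe();print(o)
for n in("side","top"):
    cv2.imwrite(f"pics/{n}0.png",get_image(n)[:,:,::-1]);print(camera_params(n))
E
```

```text
pics
{'clock': 0.0, 'joints': array([ 1.22542519,  0.43523813,  0.02498844,  1.57406252, -0.01160311,
        1.13397943, -0.07508129]), 'dq': array([ 0.00105649, -0.00184407,  0.0008564 ,  0.00155208, -0.00136842,
        0.00039756, -0.00089109]), 'joint_efforts': array([-1.32546527e-03, -6.67833853e+01,  9.85150784e-01, -3.14454675e+01,
       -6.04557549e-02,  4.27585992e-02,  1.92579027e-04]), 'position': array([ 0.15007285, -0.60623053,  0.23694909]), 'ee_rot': array([-3.11699308e+00, -3.80122765e-01,  5.17023721e-04]), 'force': array([-0.61977248, -0.56068526, -0.47428659]), 'ft_torque': array([-0.02562259,  0.01045636, -0.08971761]), 'gripper_force': 0.0, 'width': 1.0002676431387814}
{'intrinsics': array([[516.34616067,   0.        , 319.70065166],
       [  0.        , 516.34616067, 198.73818781],
       [  0.        ,   0.        ,   1.        ]]), 'dist': array([-0.0366538,  0.       ,  0.       ,  0.       ,  0.       ]), 'eye': array([-0.02662734,  0.96072823,  0.96330209]), 'rotation': array([-0.64719131,  2.59042961, -1.19680131])}
{'intrinsics': array([[466.02004314,   0.        , 321.64703579],
       [  0.        , 466.02004314, 207.81257386],
       [  0.        ,   0.        ,   1.        ]]), 'dist': array([0.0130824, 0.       , 0.       , 0.       , 0.       ]), 'eye': array([0.15416479, 0.03505282, 1.53065706]), 'rotation': array([-2.0401865 ,  2.17650523, -0.250627  ])}
```

View pics/side0.png

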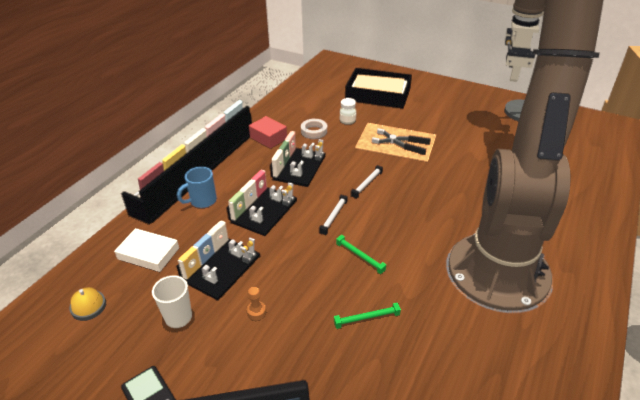

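View pics/top0.png

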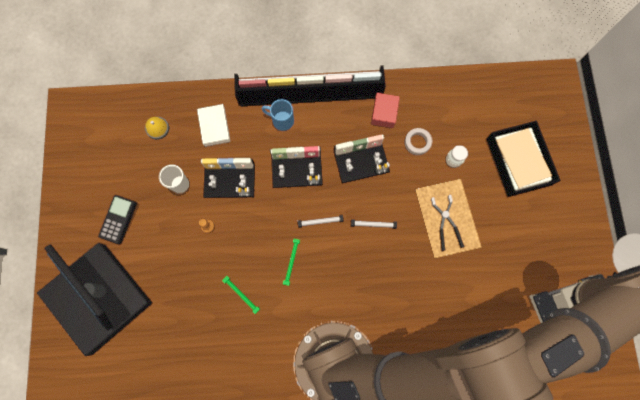

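The top view shows the silver rods at about (320,221) and (373,224). The green look-alikes at (291,262) and (240,294) I leave alone. The racks are at about (229,178), (297,168) and (362,160), and the pliers lie on the mat at about (447,220).

```bash
cat > h.py <<'E'
import numpy as np, cv2
from cell import *
from scipy.spatial.transform import Rotation as R
def cam(n):
    p=camera_params(n); return p["intrinsics"],np.array(p["dist"]),np.array(p["eye"]),R.from_rotvec(p["rotation"]).as_matrix()
def ray(n,uv):
    K,d,e,M=cam(n); q=cv2.undistortPoints(np.array(uv,float).reshape(-1,1,2),K,d).reshape(-1,2)
    return e,np.c_[q,np.ones(len(q))]@M.T
def plane(n,uv,z):
    e,r=ray(n,uv); return e+r*((z-e[2])/r[:,2])[:,None]
def tri(a,b):  # a: top uv, b: side uv (single)
    A=np.zeros((3,3));B=np.zeros(3)
    for n,uv in(("top",a),("side",b)):
        e,r=ray(n,[uv]);r=r[0]/np.linalg.norm(r[0]);P=np.eye(3)-np.outer(r,r);A+=P;B+=P@e
    return np.linalg.solve(A,B)
def proj(n,X):
    K,d,e,M=cam(n); return cv2.projectPoints(np.atleast_2d(X).astype(float),cv2.Rodrigues(M.T)[0],-M.T@e,K,d)[0].reshape(-1,2)
def rect(X):  # elongated blob -> centre, yaw of long axis
    c,wh,a=cv2.minAreaRect(X.astype(np.float32)); return c,wh,a
E
python3 - <<'E'
from h import *
print(proj("top",[[0,0,0],[.5,0,0],[.5,-.3,0]]),proj("side",[[0,0,0],[.5,0,0]]))
t=cv2.imread("pics/top0.png");s=cv2.imread("pics/side0.png")
c=t[130:200,195:400];cv2.imwrite("pics/c1.png",cv2.resize(c,None,fx=3.9,fy=3.9,interpolation=cv2.INTER_CUBIC))
c=s[110:300,170:340];cv2.imwrite("pics/c2.png",cv2.resize(c,None,fx=3.1,fy=3.1,interpolation=cv2.INTER_CUBIC))
a=t[200:300,220:400]; b=s[120:280,310:440]
# rods: bright low-saturation bar masks
for n,im,(x0,y0,x1,y1) in(("top",t,(290,205,405,240)),("side",s,(310,160,390,240))):
    hsv=cv2.cvtColor(im,cv2.COLOR_BGR2HSV);m=((hsv[...,1]<70)&(hsv[...,2]>130)).astype(np.uint8)
    k=np.zeros_like(m);k[y0:y1,x0:x1]=m[y0:y1,x0:x1]
    N,L,st,ce=cv2.connectedComponentsWithStats(k)
    for i in range(1,N):
        if st[i,4]>30:
            p=np.argwhere(L==i)[:,::-1];r=cv2.fitLine(p.astype(np.float32),cv2.DIST_L2,0,.01,.01).ravel()
            pr=(p-r[2:])@r[:2];e=[r[2:]+r[:2]*q for q in(pr.min(),pr.max())]
            print(n,ce[i],st[i,4],np.round(e,1).tolist(),plane(n,[ce[i]],.011),np.round(plane(n,e,.011),4).tolist())
E
```

```text
[[332.93627213 363.50879245]
 [322.43386481 207.88912549]
 [411.00187882 202.36139468]] [[498.12813058 270.11971361]
 [320.62552548 208.40068168]]
top [320.12222222 220.77777778] 180 [[301.0, 223.2], [339.2, 218.4]] [[0.45418275 0.0108022  0.011     ]] [[0.4501, 0.0746, 0.011], [0.4583, -0.053, 0.011]]
top [373.39664804 223.69273743] 179 [[354.9, 222.8], [393.0, 224.6]] [[ 0.43302026 -0.16507898  0.011     ]] [[0.4399, -0.1041, 0.011], [0.4258, -0.2298, 0.011]]
side [367.6962963  179.91851852] 135 [[356.8, 190.8], [378.3, 169.3]] [[ 0.4305697  -0.16726758  0.011     ]] [[0.4374, -0.1059, 0.011], [0.4235, -0.2302, 0.011]]
side [333.95977011 212.56896552] 174 [[325.1, 226.1], [342.9, 198.9]] [[0.45304957 0.00923197 0.011     ]] [[0.4492, 0.0687, 0.011], [0.4572, -0.0545, 0.011]]
```

View pics/c1.png

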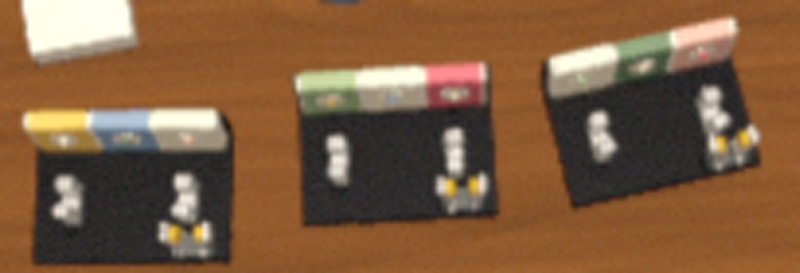

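View pics/c2.png

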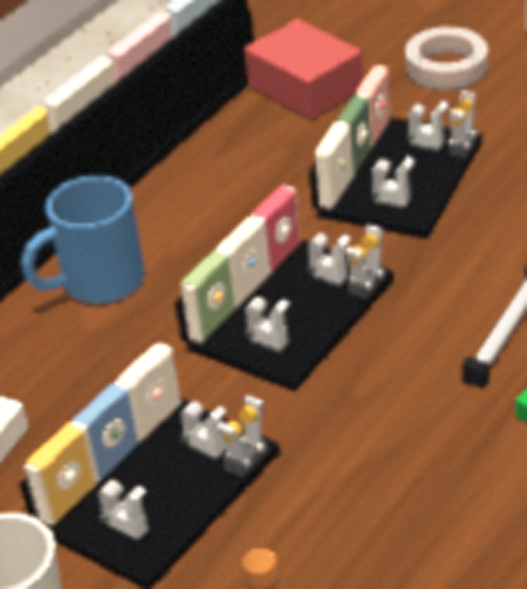

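Two silver rods, so two racks get one each. The c2 crop shows the forks and locks clearly, with each lock at its rack's −y end. Next I fit the rack bases in both views.

```bash
cat > racks.py <<'E'
from h import *
t=cv2.imread("pics/top0.png");s=cv2.imread("pics/side0.png")
boxes={"top":[(200,165,258,200),(268,155,325,190),(332,145,395,185)],"side":[(170,225,262,298),(225,180,300,235),(268,140,330,190)]}
out={}
for n,im in(("top",t),("side",s)):
    m=(im.max(2)<60).astype(np.uint8)
    for i,(x0,y0,x1,y1) in enumerate(boxes[n]):
        k=np.zeros_like(m);k[y0:y1,x0:x1]=m[y0:y1,x0:x1]
        N,L,st,ce=cv2.connectedComponentsWithStats(k);j=1+st[1:,4].argmax()
        k=(L==j).astype(np.uint8)
        c=max(cv2.findContours(k,cv2.RETR_EXTERNAL,cv2.CHAIN_APPROX_NONE)[0],key=len).reshape(-1,2).astype(float)
        P=plane(n,c,0.006)[:,:2]
        hull=cv2.convexHull(P.astype(np.float32))
        (cx,cy),wh,a=cv2.minAreaRect(hull); b=cv2.boxPoints(((cx,cy),wh,a))
        f=b[np.argsort(b[:,0])[:2]]; f=f[np.argsort(f[:,1])]
        d=(f[1]-f[0]);yaw=np.arctan2(-d[0],d[1]); ux=np.array([np.cos(yaw),np.sin(yaw)])
        print(n,i,st[j,4],"wh",np.round(wh,3),"yaw",round(yaw,3),"front mid",np.round(f.mean(0),4),"origin",np.round(f.mean(0)+.05*ux,4))
E
python3 racks.py
```

```text
top 0 1029 wh [0.165 0.1  ] yaw -0.041 front mid [0.5571 0.3137] origin [0.607  0.3116]
top 1 1006 wh [0.165 0.099] yaw -0.006 front mid [0.5805 0.0801] origin [0.6305 0.0798]
top 2 1024 wh [0.101 0.166] yaw 0.162 front mid [ 0.5961 -0.1528] origin [ 0.6455 -0.1448]
side 0 1571 wh [0.172 0.105] yaw -0.051 front mid [0.5527 0.3186] origin [0.6026 0.316 ]
side 1 1118 wh [0.172 0.158] yaw -0.012 front mid [0.5757 0.0852] origin [0.6257 0.0846]
side 2 810 wh [0.146 0.175] yaw 0.165 front mid [ 0.5927 -0.1481] origin [ 0.642  -0.1398]
```

```bash
python3 - <<'E'
from h import *
t=cv2.imread("pics/top0.png");s=cv2.imread("pics/side0.png")
pose=[(.606,.314,-.045),(.629,.082,-.009),(.645,-.142,.163)]
def W(p,q): c,s_=np.cos(p[2]),np.sin(p[2]);return np.array([p[0]+c*q[0]-s_*q[1],p[1]+s_*q[0]+c*q[1],q[2]])
def cen(n,im,p,which,r):
    u=proj(n,[W(p,which)])[0];x,y=u.round().astype(int)
    g=im[y-r:y+r+1,x-r:x+r+1].astype(int);h=cv2.cvtColor(im,cv2.COLOR_BGR2HSV)[y-r:y+r+1,x-r:x+r+1].astype(int)
    return u,x,y,g,h
for i,p in enumerate(pose):
    uv=[]
    for n,im in(("top",t),("side",s)):
        u,x,y,g,h=cen(n,im,p,(-.038,-.055,.06),9)
        m=(h[...,1]>110)&(h[...,2]>120)&(h[...,0]>13)&(h[...,0]<32)
        q=np.argwhere(m)[:,::-1];uv.append(q.mean(0)+[x-9,y-9]);print(i,n,"pred",u.round(1),"stud",uv[-1].round(1),len(q))
    X=tri(*uv);d=W(p,(-.038,-.055,0))-X;print("  stud",X.round(4),"pred-meas",d[:2].round(4))
    for yy in(.05,-.05):
        uv=[]
        for n,im in(("top",t),("side",s)):
            u,x,y,g,h=cen(n,im,p,(0,yy,.045),8)
            m=(g.min(2)>110)&(h[...,1]<60);q=np.argwhere(m)[:,::-1];
            N,L,st,ce=cv2.connectedComponentsWithStats(m.astype(np.uint8));j=1+st[1:,4].argmax()
            uv.append(ce[j]+[x-8,y-8]);print("  clip",yy,n,"pred",u.round(1),ce[j].round(1)+[x-8,y-8],st[j])
        print("  ",tri(*uv).round(4),"vs",W(p,(0,yy,.045)).round(4))
I=[]
for i,p in enumerate(pose):
    for n,im in(("top",t),("side",s)):
        b=cv2.resize(im,None,fx=8,fy=8,interpolation=cv2.INTER_CUBIC)
        for q in[(-.008,.05,.03),(-.008,-.05,.03),(-.01,.05,.062),(-.01,-.05,.062),(.0085,.05,.0475),(.0085,-.05,.0475),(-.05,-.085,.012),(-.05,.085,.012)]:
            u=(proj(n,[W(p,q)])[0]+.5)*8;cv2.circle(b,tuple(u.astype(int)),3,(0,0,255) if q[0]==-.01 else (0,255,0) if q[0]>0 else (255,0,255),-1)
        c=(proj(n,[W(p,(-.01,0,.02))])[0]*8).astype(int);I.append(b[c[1]-180:c[1]+100,c[0]-200:c[0]+200][:280])
cv2.imwrite("pics/ov.png",np.vstack([np.hstack(I[:2]),np.hstack(I[2:4])]))
E
```

```text
0 top pred [241.5 189.2] stud [241.6 190.8] 26
0 side pred [246.8 243.9] stud [247.8 245. ] 51
  stud [0.5616 0.261  0.0581] pred-meas [ 0.004  -0.0003]
  clip 0.05 top pred [210.6 179.9] [211.8 180.6] [ 5  3  8 12 66]
  clip 0.05 side pred [208.  269.7] [209.  272.2] [  2   3  15  14 143]
   [0.6087 0.3621 0.0342] vs [0.6082 0.3639 0.045 ]
  clip -0.05 top pred [240.9 179.3] [242.1 180.6] [ 6  4  7 12 60]
  clip -0.05 side pred [234.  243.9] [235.3 246.7] [  3   4  14  13 135]
   [0.603  0.2619 0.0332] vs [0.6038 0.2641 0.045 ]
1 top pred [312.5 177.5] stud [313.7 179.5] 32
1 side pred [287.1 188. ] stud [287.6 188.6] 36
  stud [0.5875 0.0246 0.0559] pred-meas [0.003  0.0028]
  clip 0.05 top pred [280.4 169.5] [281.2 170.3] [ 7  3  5 12 53]
  clip 0.05 side pred [254.9 209.8] [255.6 212.6] [  3   4  13  13 121]
   [0.6299 0.1303 0.0335] vs [0.6294 0.132  0.045 ]
  clip -0.05 top pred [310.4 168. ] [311.2 168.3] [ 7  3  5 12 52]
  clip -0.05 side pred [274.9 189.1] [275.7 191.9] [  3   4  14  13 115]
   [0.6301 0.0292 0.0327] vs [0.6286 0.032  0.045 ]
2 top pred [381.4 165.8] stud [385.4 167.4] 49
2 side pred [318.3 144.1] stud [319.  144.5] 25
  stud [ 0.6172 -0.216   0.0486] pred-meas [-0.0007  0.0136]
  clip 0.05 top pred [347.5 163.3] [348.6 164.4] [ 6  4  7 12 58]
  clip 0.05 side pred [294.8 164.9] [295.9 167.3] [  3   3  14  14 112]
   [ 0.6366 -0.0972  0.033 ] vs [ 0.6369 -0.0927  0.045 ]
  clip -0.05 top pred [376.5 156.9] [377.3 158. ] [ 6  3  8 14 68]
  clip -0.05 side pred [306.3 146.8] [307.1 150. ] [ 4  4 12 13 99]
   [ 0.6538 -0.1962  0.0298] vs [ 0.6531 -0.1913  0.045 ]
```

View pics/ov.png

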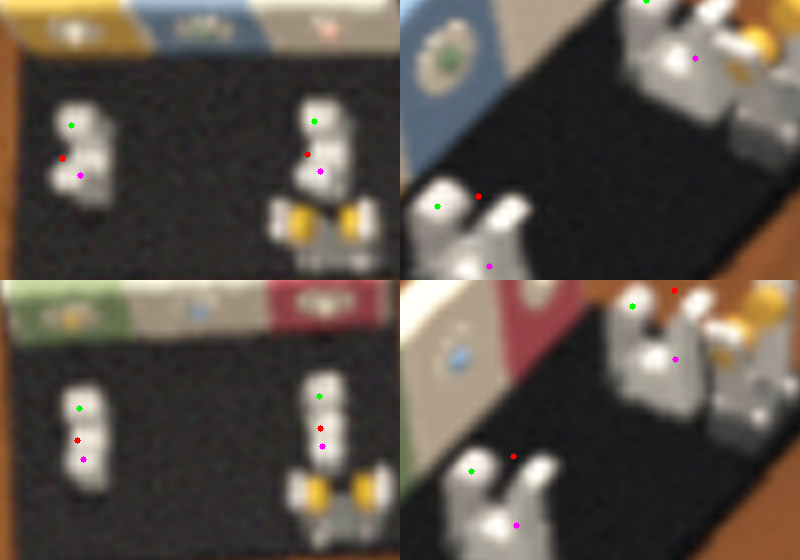

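```bash
cat >> h.py <<'E'
def go(x,y,z,a):
    """a: world angle of tool y. prints turn (tool axes) then shift in the turned axes"""
    o=observe();p=np.array(o["position"]);M=R.from_rotvec(o["ee_rot"]).as_matrix()
    cur=np.arctan2(M[1,1],M[0,1]); a=cur+(a-cur+np.pi/2)%np.pi-np.pi/2
    T=np.c_[[np.cos(a+np.pi/2),np.sin(a+np.pi/2),0],[np.cos(a),np.sin(a),0],[0,0,-1]]
    rv=R.from_matrix(M.T@T).as_rotvec()
    print("turn",rv.round(4),"shift after",(T.T@(np.array([x,y,z])-p)).round(4),"now",p.round(4),"a",round(cur,3),"j",o["joints"].round(2),"F",o["force"].round(1),"w",round(o["width"]*.0918,4),"g",o["gripper_force"],"t",o["clock"])
E
python3 - <<'E'
from h import *
print(tri((320.1,220.8),(334,212.6)),tri((373.4,223.7),(367.7,179.9)))
go(.4535,.009,.15,.064)
E
```

```text
[0.4530745  0.01066818 0.01228438] [ 0.43127284 -0.16523043  0.01266664]
turn [-1.2000e-03 -8.0000e-04 -1.3921e+00] shift after [0.5946 0.3421 0.087 ] now [ 0.1501 -0.6063  0.237 ] a -1.328 j [ 1.23  0.44  0.02  1.57 -0.01  1.13 -0.08] F [ 0.1 -0.1 -0.6] w 0.0915 g 0.0 t 0.1
```

```bash
python3 -m pendant '[0,0,0,0,0,-0.174,0.05, 0,0,0,0,0,-0.174,0.05, 0,0,0,0,0,-0.174,0.05, 0,0,0,0,0,-0.174,0.05, 0,0,0,0,0,-0.174,0.05, 0,0,0,0,0,-0.174,0.05, 0,0,0,0,0,-0.174,0.05, 0,0,0,0,0,-0.174,0.05]' 20
python3 -m pendant '[0.0495,0.0285,0,0,0,0,0.05, 0.0495,0.0285,0,0,0,0,0.05, 0.0495,0.0285,0,0,0,0,0.05, 0.0495,0.0285,0,0,0,0,0.05, 0.0495,0.0285,0,0,0,0,0.05, 0.0495,0.0285,0,0,0,0,0.05, 0.0495,0.0285,0,0,0,0,0.05, 0.0495,0.0285,0,0,0,0,0.05, 0.0495,0.0285,0,0,0,0,0.05, 0.0495,0.0285,0,0,0,0,0.05]'
python3 -c "
from h import *
go(.453,.010,.014,.064)"
```

```text
clock: 1.1
position: [0.1501, -0.6064, 0.2373]
ee_rot: [-2.142, -2.297, -0.001]
force: [-0.5, 0.6, 0.2]
width: 0.544
gripper_force: 0.0
clock: 2.35
position: [0.4034, -0.0929, 0.2378]
ee_rot: [2.15, 2.29, -0.0]
force: [2.0, 0.0, 0.7]
width: 0.542
gripper_force: 0.0
turn [ 0.0001  0.0005 -0.0006] shift after [0.0995 0.0561 0.2238] now [ 0.4034 -0.0929  0.2378] a 0.063 j [ 0.71  0.15 -0.68  2.01  0.11  1.02  0.04] F [2.  0.  0.7] w 0.0498 g 0.0 t 2.35
```

```bash
python3 -m pendant '[0,0,0,0,0,0,0.04, 0,0,0,0,0,0,0.04]'
python3 -c "
from h import *
go(.453,.010,.014,.064)"
```

```text
clock: 2.6
position: [0.4026, -0.0948, 0.2374]
ee_rot: [-2.148, -2.292, 0.001]
force: [-0.5, -0.3, -0.1]
width: 0.441
gripper_force: 0.0
turn [-0.0009  0.0001  0.0005] shift after [0.1013 0.057  0.2234] now [ 0.4026 -0.0948  0.2374] a 0.064 j [ 0.72  0.15 -0.68  2.01  0.11  1.02  0.05] F [-0.5 -0.3 -0.1] w 0.0405 g 0.0 t 2.6
```

```bash
python3 -m pendant '[0.034,0.019,0,0,0,0,0.04, 0.034,0.019,0,0,0,0,0.04, 0.033,0.019,0,0,0,0,0.04, 0,0,0.04,0,0,0,0.04, 0,0,0.04,0,0,0,0.04, 0,0,0.04,0,0,0,0.04, 0,0,0.03,0,0,0,0.04, 0,0,0,0,0,0,0.04]'
python3 - <<'E'
from h import *
go(.453,.010,.014,.064)
c=get_image("side")[150:250,280:400,::-1];d=get_image("top")[180:260,270:400,::-1]
cv2.imwrite("pics/a1.png",np.hstack([cv2.resize(c,(400,333)),cv2.resize(d,(400,333))]))
E
```

```text
clock: 3.6
position: [0.4517, 0.0081, 0.086]
ee_rot: [-2.15, -2.287, 0.006]
force: [0.2, 0.8, 0.5]
width: 0.436
gripper_force: 0.0
turn [-0.0048  0.0005 -0.0021] shift after [0.0018 0.0014 0.072 ] now [0.4517 0.0081 0.086 ] a 0.062 j [ 0.36  0.45 -0.64  2.11  0.41  0.71 -0.48] F [0.2 0.8 0.5] w 0.0401 g 0.0 t 3.6
```

View pics/a1.png

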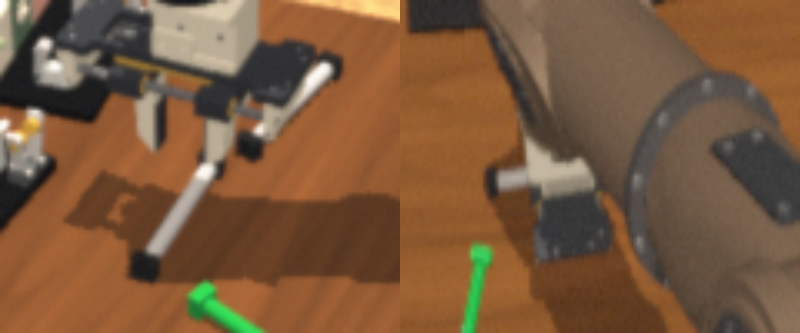

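The gripper straddles the silver rod (left panel, rod from about (145,265) to (210,170)). I descend and grip.

```bash
python3 -m pendant '[0.002,0.0015,0.025,0.005,0,0,0.04, 0,0,0.025,0,0,0,0.04, 0,0,0.022,0,0,0,0.04, 0,0,0,0,0,0,0.04]' 40
python3 -m pendant '[0,0,0,0,0,0,0, 0,0,0,0,0,0,0, 0,0,0,0,0,0,0, 0,0,0,0,0,0,0]' 50
python3 -m pendant '[0,0,-0.03,0,0,0,0, 0,0,-0.04,0,0,0,0, 0,0,-0.04,0,0,0,0, 0,0,0,0,0,0,0]'
python3 -c "
from h import *
go(.629,.080,.12,-.009)"
```

```text
clock: 4.2
position: [0.4548, 0.0115, 0.016]
ee_rot: [-2.148, -2.288, 0.007]
force: [0.1, -0.0, 0.8]
width: 0.437
gripper_force: 0.0
clock: 4.7
position: [0.4549, 0.0118, 0.0163]
ee_rot: [-2.148, -2.289, 0.005]
force: [-1.7, -0.1, 8.8]
width: 0.14
gripper_force: 50.0
clock: 5.2
position: [0.4569, 0.0123, 0.1282]
ee_rot: [2.15, 2.291, -0.0]
force: [0.7, -0.3, -1.5]
width: 0.136
gripper_force: 50.0
turn [0.0001 0.0005 0.0725] shift after [0.0693 0.1715 0.0082] now [0.4569 0.0123 0.1282] a 0.063 j [ 0.41  0.39 -0.69  2.06  0.34  0.81 -0.43] F [ 0.7 -0.3 -1.5] w 0.0125 g 49.9993371963501 t 5.2
```

```bash
python3 -m pendant '[0,0,0,0,0,0.0725,0, 0.014,0.034,0,0,0,0,0, 0.014,0.034,0,0,0,0,0, 0.014,0.034,0,0,0,0,0, 0.014,0.035,0,0,0,0,0, 0.014,0.034,0,0,0,0,0, 0,0,0,0,0,0,0, 0,0,0,0,0,0,0]'
python3 - <<'E'
from h import *
go(.629,.080,.12,-.009)
c=get_image("side")[130:260,200:330,::-1];d=get_image("top")[130:215,240:370,::-1]
cv2.imwrite("pics/a2.png",np.hstack([cv2.resize(c,(400,400)),cv2.resize(d,(400,400))]))
E
```

```text
clock: 6.2
position: [0.6255, 0.0802, 0.1235]
ee_rot: [-2.227, -2.209, 0.01]
force: [-0.3, -0.8, -1.3]
width: 0.136
gripper_force: 50.0
turn [-0.0074  0.0012  0.0008] shift after [-0.0002  0.0035  0.0035] now [0.6255 0.0802 0.1235] a -0.008 j [ 0.18  0.63 -0.6   1.64  0.41  1.   -0.57] F [-0.3 -0.8 -1.3] w 0.0124 g 49.9995231628418 t 6.2
```

View pics/a2.png

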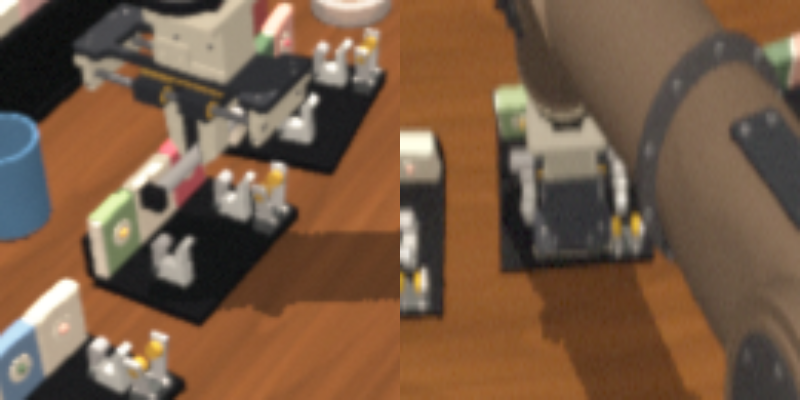

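```bash
python3 -m pendant '[0,0.002,0.025,-0.0075,0,0,0, 0,0,0.025,0,0,0,0, 0,0,0,0,0,0,0]' 60
python3 -c "
from h import *
go(.6285,.080,.073,-.009)"
```

```text
clock: 6.68
position: [0.6267, 0.0794, 0.0733]
ee_rot: [2.231, 2.211, -0.003]
force: [-0.4, 0.3, -1.4]
width: 0.132
gripper_force: 60.0
turn [-0.0012  0.0018  0.0002] shift after [0.0007 0.0018 0.0003] now [0.6267 0.0794 0.0733] a -0.009 j [ 0.16  0.69 -0.57  1.69  0.45  0.91 -0.6 ] F [-0.4  0.3 -1.4] w 0.0121 g 59.99945282936096 t 6.675
```

```bash
python3 -m pendant '[0,0.001,0.005,0,0,0,0, 0,0,0.005,0,0,0,0, 0,0,0,0,0,0,0]'; python3 -m pendant '[0,0,0.004,0,0,0,0, 0,0,0.004,0,0,0,0, 0,0,0,0,0,0,0]';python3 -m pendant '[0,0,0.004,0,0,0,0, 0,0,0,0,0,0,0]'
```

```text
clock: 7.05
position: [0.6297, 0.0805, 0.065]
ee_rot: [2.229, 2.21, 0.002]
force: [-0.8, 0.4, -1.2]
width: 0.134
gripper_force: 60.0
clock: 7.42
position: [0.628, 0.0813, 0.0574]
ee_rot: [2.229, 2.213, -0.0]
force: [-7.3, 0.3, 2.9]
width: 0.133
gripper_force: 60.0
clock: 7.68
position: [0.6282, 0.0809, 0.0525]
ee_rot: [2.23, 2.212, -0.001]
force: [-5.7, 0.9, -0.4]
width: 0.135
gripper_force: 60.0
```

```bash
python3 -m pendant '[0,0,0.004,0,0,0,0, 0,0,0.004,0,0,0,0, 0,0,0,0,0,0,0]'; python3 -m pendant '[0,0,0.003,0,0,0,0, 0,0,0.002,0,0,0,0, 0,0,0,0,0,0,0]'
```

```text
clock: 8.05
position: [0.6286, 0.0803, 0.0439]
ee_rot: [2.23, 2.212, -0.001]
force: [-3.4, 0.1, -9.3]
width: 0.136
gripper_force: 60.0
clock: 8.43
position: [0.6301, 0.0805, 0.0421]
ee_rot: [2.229, 2.209, 0.003]
force: [-10.0, -2.5, 18.8]
width: 0.132
gripper_force: 60.0
```

```bash
python3 -m pendant '[0,0,0,0,0,0,0.035, 0,0,0,0,0,0,0.035, 0,0,0,0,0,0,0.035]'; python3 -m pendant '[0,0,-0.04,0,0,0,0.04, 0,0,-0.045,0,0,0,0.04, 0,0,-0.045,0,0,0,0.04, 0,0,0,0,0,0,0.04]'
python3 - <<'E'
from h import *
go(.4315,-.1655,.1,-.112)
s=get_image("side")[:,:,::-1]
c=s[150:240,210:310];d=s[150:220,330:410]
cv2.imwrite("pics/a3.png",np.hstack([cv2.resize(c,(450,405)),cv2.resize(d,(350,405))]))
E
```

```text
clock: 8.8
position: [0.6305, 0.0805, 0.0401]
ee_rot: [2.229, 2.21, 0.004]
force: [0.2, -0.7, 0.5]
width: 0.368
gripper_force: 0.0
clock: 9.3
position: [0.6319, 0.0816, 0.1739]
ee_rot: [2.227, 2.207, 0.012]
force: [1.0, 0.1, -0.0]
width: 0.436
gripper_force: 0.0
turn [ 0.0095 -0.0018  0.1032] shift after [-0.2679 -0.1715  0.0739] now [0.6319 0.0816 0.1739] a -0.009 j [ 0.19  0.59 -0.62  1.59  0.38  1.08 -0.54] F [ 1.   0.1 -0. ] w 0.0401 g 0.0 t 9.3
```

View pics/a3.png

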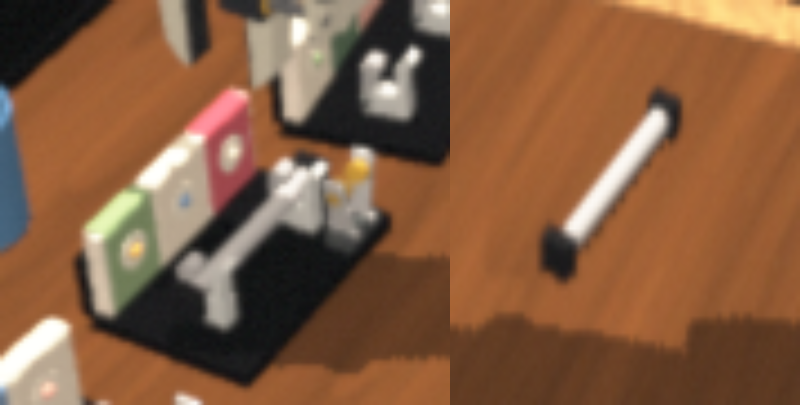

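The left panel shows rod 1 down in both forks of the middle rack. The right panel shows the second rod undisturbed.

```bash
python3 -m pendant '[0,0,0,0.009,0,0.103,0.04, -0.038,-0.0245,0,0,0,0,0.04, -0.038,-0.0245,0,0,0,0,0.04, -0.038,-0.0245,0.01,0,0,0,0.04, -0.038,-0.0245,0.01,0,0,0,0.04, -0.038,-0.0245,0.02,0,0,0,0.04, -0.038,-0.0245,0.02,0,0,0,0.04, -0.038,-0.0245,0.01,0,0,0,0.04, 0,0,0,0,0,0,0.04, 0,0,0,0,0,0,0.04]'
python3 - <<'E'
from h import *
im=get_image("side")[:,:,::-1].copy()
hsv=cv2.cvtColor(im,cv2.COLOR_BGR2HSV);m=((hsv[...,1]<70)&(hsv[...,2]>130)).astype(np.uint8)
k=np.zeros_like(m);k[163:200,345:390]=m[163:200,345:390]
q=np.argwhere(k)[:,::-1];print(len(q),q.mean(0))
go(.4315,-.1655,.015,-.112)
E
```

```text
clock: 10.6
position: [0.429, -0.1643, 0.1006]
ee_rot: [-2.338, -2.09, 0.007]
force: [0.4, -0.2, -0.7]
width: 0.439
gripper_force: 0.0
128 [368.1171875 179.4296875]
turn [-0.0062 -0.0002  0.0013] shift after [-0.0014  0.0021  0.0859] now [ 0.4296 -0.1639  0.1009] a -0.111 j [ 0.72  0.42 -0.6   2.08  0.35  0.74 -0.21] F [ 0.3 -0.  -0.4] w 0.04 g 0.0 t 10.65
```

```bash
python3 -m pendant '[-0.001,0.001,0.03,0,0,0,0.04, -0.001,0,0.03,0,0,0,0.04, 0,0,0.025,0,0,0,0.04, 0,0,0,0,0,0,0.04]' 50
python3 -m pendant '[0,0,0,0,0,0,0, 0,0,0,0,0,0,0, 0,0,0,0,0,0,0, 0,0,0,0,0,0,0]' 60
python3 -m pendant '[0,0,-0.03,0,0,0,0, 0,0,-0.04,0,0,0,0, 0,0,-0.04,0,0,0,0, 0,0,0,0,0,0,0]'
python3 -c "
from h import *
go(.6455,-.1465,.12,.163)"
```

```text
clock: 11.15
position: [0.429, -0.1652, 0.015]
ee_rot: [-2.334, -2.092, 0.009]
force: [-0.3, -0.1, 0.5]
width: 0.437
gripper_force: 0.0
clock: 11.65
position: [0.43, -0.167, 0.0169]
ee_rot: [-2.34, -2.092, 0.006]
force: [0.3, 0.6, 8.0]
width: 0.135
gripper_force: 60.0
clock: 12.15
position: [0.4315, -0.1673, 0.1286]
ee_rot: [2.342, 2.093, -0.004]
force: [0.3, -0.8, -1.6]
width: 0.136
gripper_force: 60.0
turn [-0.0019  0.0019 -0.2752] shift after [-0.0142  0.2146  0.0086] now [ 0.4315 -0.1673  0.1286] a -0.112 j [ 0.75  0.38 -0.63  2.05  0.31  0.8  -0.18] F [ 0.3 -0.8 -1.6] w 0.0125 g 59.99836564064026 t 12.15
```

```bash
python3 -m pendant '[0,0,0,0,0,-0.1375,0, 0,0,0,0,0,-0.1375,0, -0.0024,0.036,0,0,0,0,0, -0.0024,0.036,0,0,0,0,0, -0.0024,0.036,0,0,0,0,0, -0.0024,0.036,0,0,0,0,0, -0.0024,0.036,0,0,0,0,0, -0.0024,0.035,0,0,0,0,0, 0,0,0,0,0,0,0, 0,0,0,0,0,0,0]'
python3 -c "
from h import *
go(.6455,-.1465,.075,.163)"
```

```text
clock: 13.4
position: [0.6431, -0.146, 0.1233]
ee_rot: [-2.028, -2.39, 0.009]
force: [0.0, 0.1, -3.0]
width: 0.131
gripper_force: 60.0
turn [-0.0089 -0.0016  0.0006] shift after [-0.0008  0.0023  0.0483] now [ 0.6431 -0.146   0.1233] a 0.164 j [ 0.52  0.68 -0.61  1.56  0.43  1.05 -0.04] F [ 0.   0.1 -3. ] w 0.0121 g 59.99759495258331 t 13.4
```

```bash
python3 -m pendant '[0,0.002,0.025,-0.008,0,0,0, 0,0,0.024,0,0,0,0, 0,0,0,0,0,0,0]'
python3 -m pendant '[0,0,0.005,0,0,0,0, 0,0,0.005,0,0,0,0, 0,0,0,0,0,0,0]'; python3 -m pendant '[0,0,0.004,0,0,0,0, 0,0,0.004,0,0,0,0, 0,0,0,0,0,0,0]'
python3 -c "
from h import *
go(.6455,-.1465,.043,.163)"
```

```text
clock: 13.78
position: [0.6435, -0.1463, 0.0737]
ee_rot: [-2.031, -2.392, 0.002]
force: [-0.4, 0.5, -1.2]
width: 0.133
gripper_force: 60.0
clock: 14.15
position: [0.6461, -0.1457, 0.0658]
ee_rot: [2.033, 2.395, 0.003]
force: [-0.0, -0.5, -0.6]
width: 0.134
gripper_force: 60.0
clock: 14.52
position: [0.6472, -0.1457, 0.0637]
ee_rot: [2.03, 2.392, 0.003]
force: [-18.2, -0.7, 47.6]
width: 0.131
gripper_force: 60.0
turn [0.0044 0.002  0.0001] shift after [-0.0005 -0.0018  0.0207] now [ 0.6472 -0.1457  0.0637] a 0.163 j [ 0.5   0.74 -0.58  1.61  0.48  0.93 -0.09] F [-18.2  -0.7  47.6] w 0.0121 g 60.01451075077057 t 14.525
```

```bash
python3 -m pendant '[0,0,-0.006,0,0,0,0, 0,0,-0.004,0,0,0,0, 0,-0.0035,0,-0.004,0,-0.004,0, 0,0,0,0,0,0,0]'
python3 - <<'E'
from h import *
go(.6440,-.1465,.043,.167)
s=get_image("side")[120:210,250:350,::-1];t=get_image("top")[125:195,320:410,::-1]
cv2.imwrite("pics/a4.png",np.hstack([cv2.resize(s,(450,405),interpolation=2),cv2.resize(t,(350,405))]))
E
```

```text
clock: 15.02
position: [0.642, -0.1464, 0.067]
ee_rot: [2.027, 2.398, 0.007]
force: [0.6, -0.4, -1.1]
width: 0.134
gripper_force: 60.0
turn [ 0.0045 -0.0015  0.0004] shift after [-0.0005  0.0019  0.024 ] now [ 0.642  -0.1464  0.067 ] a 0.167 j [ 0.51  0.73 -0.59  1.62  0.48  0.93 -0.08] F [ 0.6 -0.4 -1.1] w 0.0123 g 59.99748945236206 t 15.025
```

View pics/a4.png

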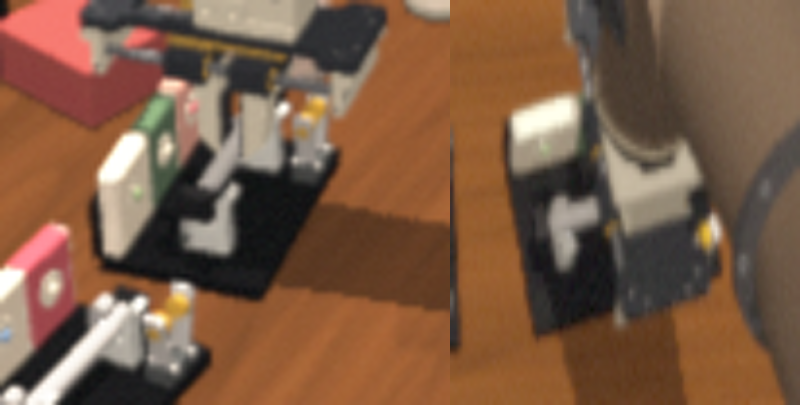

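```bash
python3 - <<'E'
from h import *
o=observe();p=o["position"];a=.167
T=lambda q:np.array([p[0]+np.cos(a)*q[0]-np.sin(a)*q[1],p[1]+np.sin(a)*q[0]+np.cos(a)*q[1],p[2]-.006])
I=[]
for n,r,f in(("side",(285,140,335,180),8),("top",(335,140,385,180),8)):
    im=get_image(n)[:,:,::-1].copy();b=cv2.resize(im,None,fx=8,fy=8,interpolation=2)
    for q in((0,.063),(0,.03),(0,.076),(0,-.063)):
        u=((proj(n,[T(q)])[0]+.5)*8).astype(int);cv2.circle(b,tuple(u),3,(0,0,255),-1)
    W=lambda q:np.array([.6445+np.cos(a)*q[0]-np.sin(a)*q[1],-.1465+np.sin(a)*q[0]+np.cos(a)*q[1],q[2]])
    for q in((.0085,.05,.0475),(.0085,-.05,.0475),(-.008,.05,.03)):
        u=((proj(n,[W(q)])[0]+.5)*8).astype(int);cv2.circle(b,tuple(u),3,(0,255,0),-1)
    I.append(b[r[1]*8:r[3]*8,r[0]*8:r[2]*8])
cv2.imwrite("pics/a5.png",np.hstack(I))
E
```

```text
(no output)
```

View pics/a5.png

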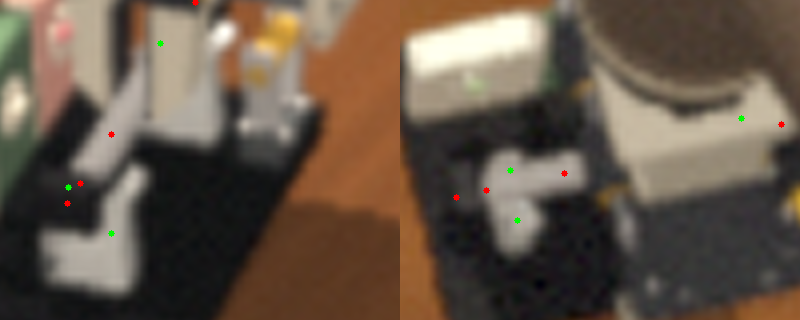

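The overlay puts the rod about 9 mm on the −x side of the jaw heads, so it is now centred over the slot. The first push was about 4 mm too far out. I push again.

```bash
python3 -m pendant '[0,0,0.004,0,0,0,0, 0,0,0.004,0,0,0,0, 0,0,0,0,0,0,0]'; python3 -m pendant '[0,0,0.004,0,0,0,0, 0,0,0,0,0,0,0]'
```

```text
clock: 15.6
position: [0.6426, -0.1463, 0.0595]
ee_rot: [2.026, 2.397, 0.007]
force: [-1.4, -0.4, 1.2]
width: 0.134
gripper_force: 60.0
clock: 15.85
position: [0.6438, -0.1461, 0.0562]
ee_rot: [2.025, 2.396, 0.01]
force: [1.4, 0.9, 3.9]
width: 0.131
gripper_force: 60.0
```

```bash
python3 -m pendant '[0,-0.001,0.004,0,0,0,0, 0,0,0.004,0,0,0,0, 0,0,0,0,0,0,0]'; python3 -m pendant '[0,0,0.004,0,0,0,0, 0,0,0.003,0,0,0,0, 0,0,0,0,0,0,0]'
```

```text
clock: 16.23
position: [0.6438, -0.1459, 0.0478]
ee_rot: [2.024, 2.396, 0.012]
force: [7.8, 0.3, -1.3]
width: 0.135
gripper_force: 60.0
clock: 16.6
position: [0.6439, -0.1458, 0.0427]
ee_rot: [2.024, 2.395, 0.012]
force: [1.1, 0.2, 15.3]
width: 0.136
gripper_force: 60.0
```

```bash
python3 -m pendant '[0,0,0.002,0,0,0,0, 0,0,0,0,0,0,0.035, 0,0,0,0,0,0,0.035, 0,0,0,0,0,0,0.035]'; python3 -m pendant '[0,0,-0.04,0,0,0,0.04, 0,0,-0.045,0,0,0,0.06, 0,0,-0.045,0,0,0,0.092, 0,0,-0.04,0,0,0,0.092, 0,-0.04,-0.02,0,0,0,0.092, 0,-0.045,0,0,0,0,0.092, 0,-0.045,0,0,0,0,0.092, 0,-0.045,0,0,0,0,0.092, 0,-0.045,0,0,0,0,0.092, 0,0,0,0,0,0,0.092]'
python3 - <<'E'
from h import *
s=get_image("side")[:,:,::-1];t=get_image("top")[:,:,::-1]
cv2.imwrite("pics/side6.png",s);cv2.imwrite("pics/top6.png",t)
c=s[110:230,215:335];d=s[115:165,350:440];e=t[175:265,405:495]
cv2.imwrite("pics/a6.png",np.hstack([cv2.resize(c,(400,400),interpolation=2),np.vstack([cv2.resize(d,(400,222),interpolation=2),cv2.resize(e,(400,378),interpolation=2)])[:400] if 0 else cv2.resize(e,(400,400),interpolation=2)]))
print(observe()["position"])
E
```

```text
clock: 17.1
position: [0.6411, -0.1464, 0.0378]
ee_rot: [2.027, 2.398, 0.006]
force: [-0.3, 0.3, 0.2]
width: 0.373
gripper_force: 0.0
clock: 18.35
position: [0.4206, -0.1844, 0.2269]
ee_rot: [2.031, 2.395, 0.003]
force: [0.4, -0.1, 0.1]
width: 1.001
gripper_force: 0.0
[ 0.42406369 -0.1836399   0.22753696]
```

View pics/a6.png

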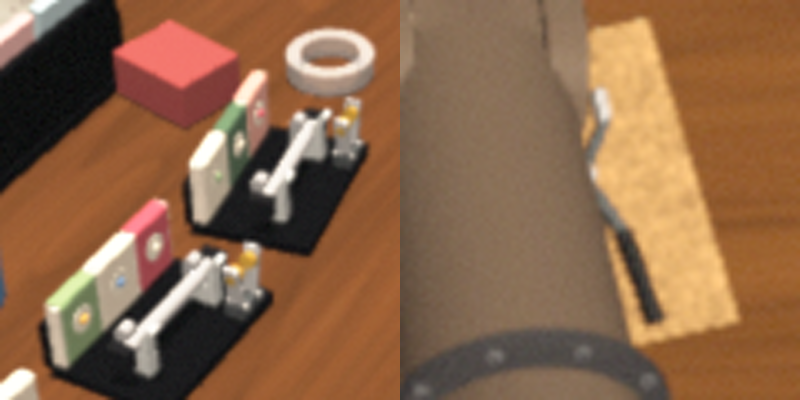

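```bash
python3 - <<'E'
from h import *
for f,n,(x0,y0,x1,y1) in(("top0","top",(425,185,475,255)),("side0","side",(365,128,432,156)),("side6","side",(365,128,432,156))):
    im=cv2.imread(f"pics/{f}.png");m=(im.max(2)<60).astype(np.uint8)
    k=np.zeros_like(m);k[y0:y1,x0:x1]=m[y0:y1,x0:x1]
    N,L,st,ce=cv2.connectedComponentsWithStats(k)
    C=[]
    for i in range(1,N):
        if st[i,4]>15:
            q=np.argwhere(L==i)[:,::-1];P=plane(n,q,.018)[:,:2];r=cv2.fitLine(P.astype(np.float32),2,0,.01,.01).ravel()
            s=(P-r[2:])@r[:2];print(f,"handle",P.mean(0).round(4),"ang",round(np.arctan2(r[1],r[0]),3),"len",round(np.ptp(s),3),st[i]);C.append(P.mean(0))
    hsv=cv2.cvtColor(im,cv2.COLOR_BGR2HSV);g=((hsv[...,1]<60)&(hsv[...,2]>110)).astype(np.uint8)
    k=np.zeros_like(g);k[y0:y1,x0:x1]=g[y0:y1,x0:x1]
    N,L,st,ce=cv2.connectedComponentsWithStats(k)
    for i in range(1,N):
        if st[i,4]>6:
            P=plane(n,np.argwhere(L==i)[:,::-1],.018)[:,:2];print(f,"steel",P.mean(0).round(4),st[i,4],P[P[:,0].argmax()].round(4),P[P[:,0].argmin()].round(4))
E=0
E
python3 - <<'E'
import cv2,numpy as np
t=cv2.imread("pics/top0.png")[178:260,412:484];s=cv2.imread("pics/side6.png")[120:162,352:440]
cv2.imwrite("pics/a7.png",np.hstack([cv2.resize(t,(360,410),interpolation=2),cv2.resize(s,(440,410),interpolation=2)]))
E
```

```text
top0 handle [ 0.3778 -0.4354] ang 0.251 len 0.046 [454 228   7  14  20]
top0 steel [ 0.4598 -0.4026] 151 [ 0.513  -0.4259] [ 0.4062 -0.3892]
side0 handle [ 0.3677 -0.43  ] ang 0.213 len 0.068 [408 137  22   7  93]
side0 handle [ 0.3622 -0.3755] ang -0.071 len 0.073 [404 144  21  10  97]
side0 steel [ 0.4984 -0.4219] 27 [ 0.5106 -0.4284] [ 0.4879 -0.4263]
side0 steel [ 0.449  -0.4031] 42 [ 0.4661 -0.4171] [ 0.4358 -0.4126]
side0 steel [ 0.4921 -0.3637] 33 [ 0.504  -0.3637] [ 0.4796 -0.3567]
side6 handle [ 0.3674 -0.4302] ang 0.201 len 0.068 [408 137  22   7  92]
side6 handle [ 0.362  -0.3755] ang -0.056 len 0.073 [404 144  21  10  95]
side6 steel [ 0.4983 -0.4224] 28 [ 0.5106 -0.4284] [ 0.4879 -0.4263]
side6 steel [ 0.449  -0.4031] 42 [ 0.4661 -0.4171] [ 0.4358 -0.4126]
side6 steel [ 0.4921 -0.3637] 33 [ 0.504  -0.3637] [ 0.4796 -0.3567]
```

View pics/a7.png

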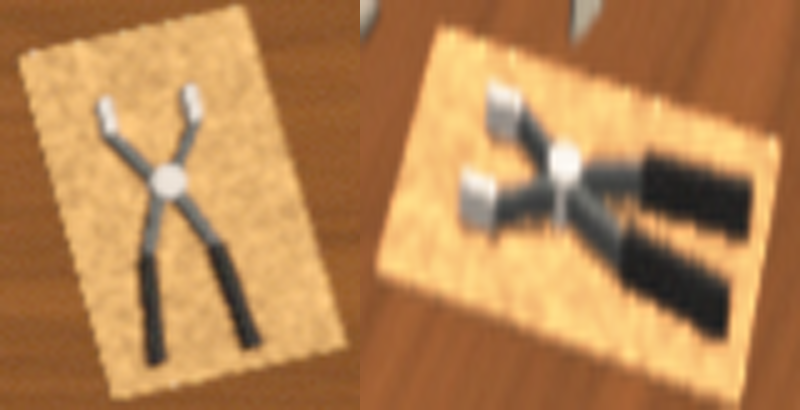

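```bash
python3 - <<'E'
from h import *
t=lambda u,v,z:plane("top",[(412+(u-2.5)/5,178+(v-2.5)/5)],z)[0]
s=lambda u,v,z:plane("side",[(352+(u-362.5)/5,120+(v-5)/9.76)],z)[0]
j=[t(107,118,.023),t(191,104,.023)];h1=[t(148,255,.026),t(215,243,.026)];h2=[t(155,360,.026),t(251,343,.026)];pv=t(168,181,.03)
for nm,v in(("jaw",j),("h1",h1),("h2",h2)): print(nm,np.round(v,4).tolist(),"mid",np.mean(v,0).round(4),"gap",np.linalg.norm(v[0]-v[1]).round(4))
print("pivot",pv.round(4),s(565,160,.03).round(4))
# heights by triangulation: pivot, handle mids
px=lambda u,v:(412+(u-2.5)/5,178+(v-2.5)/5); ps=lambda u,v:(352+(u-362.5)/5,120+(v-5)/9.76)
print(tri(px(168,181),ps(565,160)).round(4),tri(px(151,308),ps(677,270)).round(4),tri(px(233,293),ps(697,185)).round(4),tri(px(107,118),ps(480,190)),tri(px(191,104),ps(505,100)))
d=np.mean(j,0)-np.mean(h2,0);print("yaw",np.arctan2(d[1],d[0]),np.linalg.norm(d))
E
```

```text
jaw [[0.4944, -0.3682, 0.023], [0.5004, -0.4253, 0.023]] mid [ 0.4974 -0.3968  0.023 ] gap 0.0574
h1 [[0.4001, -0.3834, 0.026], [0.4052, -0.4283, 0.026]] mid [ 0.4027 -0.4058  0.026 ] gap 0.0452
h2 [[0.331, -0.3794, 0.026], [0.338, -0.4431, 0.026]] mid [ 0.3345 -0.4113  0.026 ] gap 0.0641
pivot [ 0.4478 -0.4014  0.03  ] [ 0.4454 -0.3945  0.03  ]
[ 0.4487 -0.4033  0.0239] [ 0.3645 -0.3834  0.0185] [ 0.371  -0.4388  0.0172] [ 0.49498065 -0.36988438  0.01749364] [ 0.50108344 -0.42658061  0.0190101 ]
yaw 0.08866250208606777 0.16360752452821098
```

Both rods are seated, and the pliers lie where they were, with the grip point at about (0.374, −0.408) and yaw about 0.09.

```bash
python3 -m pendant '[0,0,0,0,0,-0.166,0.092, 0,0,0,0,0,-0.166,0.092, 0,0,0,0,0,-0.166,0.092, 0,0,0,0,0,-0.166,0.092, 0,0,0,0,0,-0.166,0.092, 0,0,0,0,0,-0.166,0.092, 0,0,0,0,0,-0.166,0.092, 0,0,0,0,0,-0.166,0.092, 0,0,0,0,0,-0.166,0.092, 0,0,0,0,0,0,0.092]' 8
python3 -c "
from h import *
go(.374,-.408,.1,.09+np.pi/2)"
```

```text
clock: 19.7
position: [0.4251, -0.1829, 0.2273]
ee_rot: [-0.142, 3.132, 0.006]
force: [-0.3, 0.8, 0.4]
width: 1.001
gripper_force: 0.0
turn [0.0033 0.0066 0.0005] shift after [ 0.0712 -0.2196  0.1273] now [ 0.4251 -0.1829  0.2273] a 1.661 j [ 1.15  0.37 -1.08  1.91  0.36  1.08  1.59] F [-0.3  0.8  0.4] w 0.0919 g 0.0 t 19.7
```

```bash
python3 -m pendant '[0.012,-0.0366,0,0.003,0.006,0,0.092, 0.012,-0.0366,0,0,0,0,0.092, 0.012,-0.0366,0.02,0,0,0,0.092, 0.012,-0.0366,0.03,0,0,0,0.092, 0.012,-0.0366,0.03,0,0,0,0.092, 0.011,-0.0366,0.03,0,0,0,0.092, 0,0,0,0,0,0,0.092, 0,0,0,0,0,0,0.092]'
python3 - <<'E'
from h import *
go(.374,-.408,.018,.09+np.pi/2)
s=get_image("side")[110:170,345:445,::-1];t=get_image("top")[175:260,405:505,::-1]
cv2.imwrite("pics/a8.png",np.hstack([cv2.resize(s,(400,400),interpolation=2),cv2.resize(t,(400,400))]))
E
```

```text
clock: 20.7
position: [0.3741, -0.4079, 0.1176]
ee_rot: [-0.139, 3.138, -0.001]
force: [0.1, 0.1, 1.0]
width: 0.999
gripper_force: 0.0
turn [-0.0004  0.0004 -0.0013] shift after [ 0.0001 -0.0001  0.0996] now [ 0.3741 -0.4079  0.1176] a 1.659 j [ 1.35  0.62 -0.9   1.84  0.58  0.97  1.86] F [0.1 0.1 1. ] w 0.0917 g 0.0 t 20.7
```

View pics/a8.png

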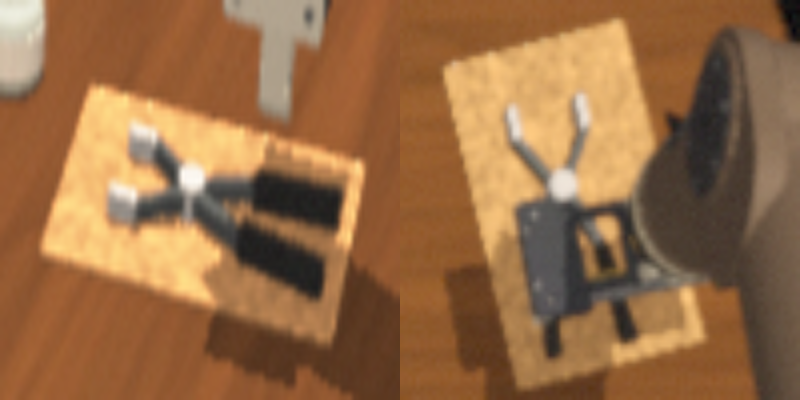

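```bash
python3 -m pendant '[0,0,0.03,0,0,0,0.092, 0,0,0.03,0,0,0,0.092, 0,0,0.025,0,0,0,0.092, 0,0,0.013,0,0,0,0.092, 0,0,0,0,0,0,0.092]'
python3 -m pendant '[0,0,0,0,0,0,0.058, 0,0,0,0,0,0,0.058, 0,0,0,0,0,0,0.058, 0,0,0,0,0,0,0.058]' 8
```

```text
clock: 21.42
position: [0.3734, -0.4082, 0.0197]
ee_rot: [0.143, -3.138, 0.002]
force: [-0.6, 0.3, 0.5]
width: 1.001
gripper_force: 0.0
clock: 21.92
position: [0.3732, -0.409, 0.0201]
ee_rot: [0.142, -3.138, 0.003]
force: [-0.4, 0.8, 4.9]
width: 0.713
gripper_force: 7.9
```

```bash
python3 -m pendant '[0,0,-0.015,0,0,0,0.058, 0,0,-0.03,0,0,0,0.058, 0,0,-0.03,0,0,0,0.058, 0,0,-0.025,0,0,0,0.058, 0,0,0,0,0,0,0.058]'
python3 - <<'E'
from h import *
go(.43,-.238,.09,.167+np.pi/2)
s=get_image("side")[90:190,330:450,::-1];t=get_image("top")[165:265,400:500,::-1]
cv2.imwrite("pics/side9.png",get_image("side")[:,:,::-1]);cv2.imwrite("pics/top9.png",get_image("top")[:,:,::-1])
cv2.imwrite("pics/a9.png",np.hstack([cv2.resize(s,(400,400),interpolation=2),cv2.resize(t,(400,400))]))
E
```

```text
clock: 22.55
position: [0.3741, -0.4092, 0.1219]
ee_rot: [-0.142, 3.136, -0.006]
force: [0.2, 0.0, -1.0]
width: 0.713
gripper_force: 7.9
turn [-0.0043  0.0016 -0.0765] shift after [-0.0836  0.1596  0.0319] now [ 0.3741 -0.4092  0.1219] a 1.661 j [ 1.36  0.62 -0.9   1.83  0.58  0.98  1.86] F [ 0.2  0.  -1. ] w 0.0654 g 7.943378939526156 t 22.55
```

View pics/a9.png

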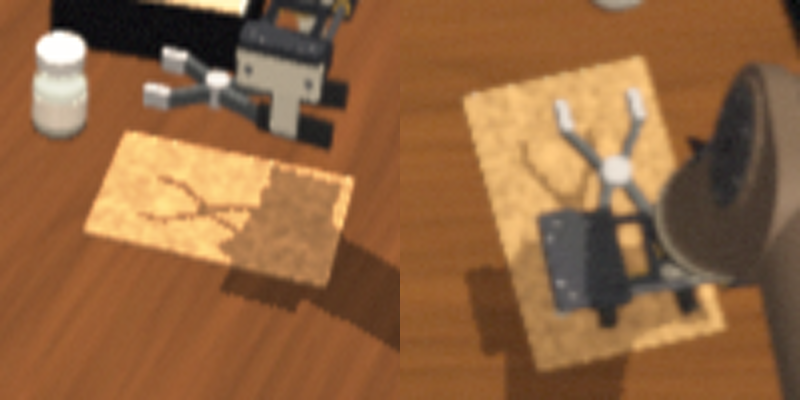

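```bash
python3 - <<'E'
from h import *
T=lambda u,v:(400+(u-400)/4-.4,165+v/4-.4);S=lambda u,v:(330+u*.3-.35,90+v/4-.4)
a=tri(T(564,116),S(158,95));b=tri(T(637,105),S(174,60));p=tri(T(616,169),S(217,84));m=(a+b)/2
o=observe();c=o["position"];M=R.from_rotvec(o["ee_rot"]).as_matrix()
print(a,b,p,"gap",np.linalg.norm(a-b),"bite in tool",M.T@(m-c),"pivot in tool",M.T@(p-c))
# lock 2 & 1 studs from top0/side0 with tight masks
for n in("top","side"):
    im=cv2.imread(f"pics/{n}0.png");h=cv2.cvtColor(im,cv2.COLOR_BGR2HSV)
    m=((h[...,0]>15)&(h[...,0]<32)&(h[...,1]>130)&(h[...,2]>150)).astype(np.uint8)
    for L in((.590,.025,.055),(.6157,-.2065,.055)):
        u=proj(n,[L])[0];x,y=u.round().astype(int);q=np.argwhere(m[y-8:y+9,x-8:x+9])[:,::-1];print(n,u.round(1),q.mean(0)+[x-8,y-8],len(q),q.min(0)+[x-8,y-8],q.max(0)+[x-8,y-8])
E
```

```text
[ 0.49614336 -0.37128554  0.11311374] [ 0.50288103 -0.42947691  0.11275536] [ 0.45008722 -0.40508859  0.11792958] gap 0.05858121752392527 bite in tool [-0.1272943  -0.00360403  0.00557693] pivot in tool [-0.07763827 -0.00382264  0.00066064]
top [313.2 178.1] [313.  177.5] 14 [310 176] [316 179]
top [382.4 166.4] [383.125 165.75 ] 16 [379 164] [386 168]
side [287.8 188.9] [288.         188.38461538] 26 [284 186] [291 194]
side [319.1 144.8] [319.33333333 144.16666667] 18 [316 142] [322 149]
```

```bash
python3 -m pendant '[0,0,0,0,0,-0.0765,0.058, -0.012,0.025,0,0,0,0,0.058, -0.012,0.032,0,0,0,0,0.058, -0.012,0.032,0,0,0,0,0.058, -0.012,0.032,0,0,0,0,0.058, -0.012,0.032,0,0,0,0,0.058, -0.01,0.008,0,0,0,0,0.058, 0,0,0,0,0,0,0.058, 0,0,0,0,0,0,0.058]'
python3 -c "
from h import *
go(.4177,-.238,.0605,.167+np.pi/2)"
```

```text
clock: 23.88
position: [0.415, -0.2393, 0.1189]
ee_rot: [0.26, -3.13, 0.002]
force: [-0.0, -1.1, -2.5]
width: 0.713
gripper_force: 7.9
turn [-0.0012 -0.0013 -0.0012] shift after [-0.0029  0.0008  0.0584] now [ 0.415  -0.2393  0.1189] a 1.737 j [ 1.12  0.53 -0.96  2.01  0.56  0.89  1.6 ] F [-0.  -1.1 -2.5] w 0.0654 g 7.941905554616824 t 23.875
```

```bash
python3 -m pendant '[-0.003,0.001,0.02,0,0,0,0.058, 0,0,0.02,0,0,0,0.058, 0,0,0.018,0,0,0,0.058, -0.02,0,0,0,0,0,0.058, 0,0,0,0,0,0,0.058, 0,0,0,0,0,0,0.058]'
python3 - <<'E'
from h import *
go(.4867,-.2263,.0605,.167+np.pi/2)
S=get_image("side");T=get_image("top")
cv2.imwrite("pics/side10.png",S[:,:,::-1]);cv2.imwrite("pics/top10.png",T[:,:,::-1])
s=S[120:180,290:370,::-1];t=T[140:210,340:420,::-1]
cv2.imwrite("pics/a10.png",np.hstack([cv2.resize(s,(400,300),interpolation=2),cv2.resize(t,(400,300))[:300]]))
E
```

```text
clock: 24.62
position: [0.4386, -0.2332, 0.0617]
ee_rot: [-0.263, 3.13, -0.002]
force: [-0.6, -1.3, -2.0]
width: 0.713
gripper_force: 7.9
turn [-0.0016  0.0001  0.0008] shift after [-0.0486 -0.0012  0.0012] now [ 0.4386 -0.2332  0.0617] a 1.739 j [ 1.01  0.63 -0.87  2.02  0.67  0.81  1.48] F [-0.6 -1.3 -2. ] w 0.0655 g 7.941573997959495 t 24.625
```

View pics/a10.png

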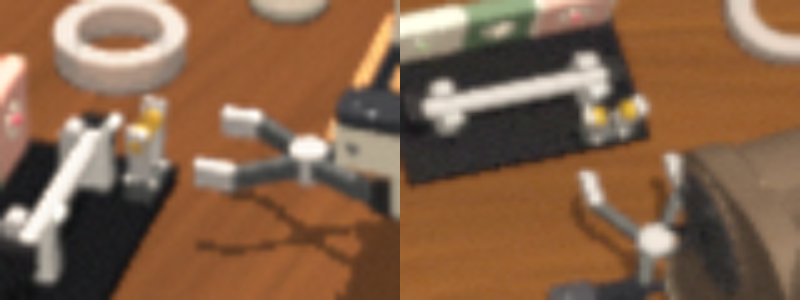

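I have now viewed 15 pictures, one over the limit of 14, so I stop viewing and go by numbers. The last crop shows the jaws level with the lock and about 5 cm short of it: jaws at (593,187) and (674,167), studs at about (612,112).

```bash
python3 - <<'E'
from h import *
T=lambda u,v:(340+(u-400)/5-.4,140+v*70/300-.4);S=lambda u,v:(290+u/5-.4,120+v/5-.4)
j=[tri(T(593,187),S(217,175)),tri(T(674,167),S(242,123))];st=[tri(T(598,115),S(133,147)),tri(T(627,110),S(150,122))]
print(np.round(j,4).tolist(),np.round(st,4).tolist())
m=np.mean(j,0);L=np.mean(st,0);a=.167;d=L-m
print("lock minus jaws: along",d[0]*np.cos(a)+d[1]*np.sin(a),"lat",-d[0]*np.sin(a)+d[1]*np.cos(a),"z",d[2], "L",L)
E
```

```text
[[0.5595, -0.1887, 0.0479], [0.5708, -0.2435, 0.0496]] [[0.6206, -0.1975, 0.0429], [0.6198, -0.2162, 0.051]]
lock minus jaws: along 0.055840269119019945 lat -7.170462509536145e-05 z -0.00179047691293744 L [ 0.62022849 -0.20688842  0.04695912]
```

```bash
python3 -m pendant '[-0.01,0,0,0,0,0,0.058, -0.01,0,0,0,0,0,0.058, -0.01,0,0,0,0,0,0.058, 0,0,0,0,0,0,0.058]'
python3 -m pendant '[-0.01,0,0.001,0,0,0,0.058, -0.009,0,0,0,0,0,0.058, 0,0,0,0,0,0,0.058]'
python3 -c "
from h import *
go(.4867,-.2263,.0605,.167+np.pi/2)"
```

```text
clock: 25.22
position: [0.4686, -0.228, 0.0614]
ee_rot: [-0.263, 3.13, -0.002]
force: [-0.6, 0.6, -1.9]
width: 0.716
gripper_force: 7.9
clock: 25.6
position: [0.4872, -0.225, 0.0604]
ee_rot: [-0.263, 3.13, -0.002]
force: [0.2, 0.3, -0.9]
width: 0.713
gripper_force: 7.9
turn [-0.0012  0.0003  0.0007] shift after [ 0.0007 -0.0012 -0.0001] now [ 0.4872 -0.225   0.0604] a 1.738 j [ 0.93  0.67 -0.85  1.92  0.67  0.86  1.46] F [ 0.2  0.3 -0.9] w 0.0654 g 7.941862817388028 t 25.6
```

```bash
python3 -m pendant '[0,0,0,0,0,0,0.05, 0,0,0,0,0,0,0.045, 0,0,0,0,0,0,0.04, 0,0,0,0,0,0,0.035, 0,0,0,0,0,0,0.032, 0,0,0,0,0,0,0.032]' 28
python3 -m pendant '[0,0,0,0,0,0,0.028, 0,0,0,0,0,0,0.028, 0,0,0,0,0,0,0.028]' 28
```

```text
clock: 26.35
position: [0.4867, -0.2251, 0.0605]
ee_rot: [-0.263, 3.13, -0.002]
force: [0.8, -0.3, -1.9]
width: 0.35
gripper_force: 14.0
clock: 26.72
position: [0.4862, -0.2256, 0.0603]
ee_rot: [0.262, -3.13, 0.003]
force: [-0.8, -1.5, -2.0]
width: 0.307
gripper_force: 16.2
```

```bash
python3 -m pendant '[0,0,0,0,0,0,0.026, 0,0,0,0,0,0,0.026, 0,0,0,0,0,0,0.035, 0,0,0,0,0,0,0.045, 0,0,0,0,0,0,0.055, 0,0,0,0,0,0,0.061, 0,0,0,0,0,0,0.062, 0,0,0,0,0,0,0.062]' 28
python3 -m pendant '[0,0,0,0,0,0,0.058, 0,0,0,0,0,0,0.058]' 8
python3 -c "
from h import *
go(.4177,-.238,.0605,.167+np.pi/2)"
```

```text
clock: 27.72
position: [0.4862, -0.2253, 0.0603]
ee_rot: [0.262, -3.13, 0.002]
force: [-0.8, 0.2, -1.9]
width: 0.679
gripper_force: 9.1
clock: 27.98
position: [0.4862, -0.2254, 0.0603]
ee_rot: [0.262, -3.13, 0.002]
force: [-0.4, 0.5, -2.3]
width: 0.716
gripper_force: 7.9
turn [-0.0014 -0.0006  0.    ] shift after [ 0.0696 -0.0011 -0.0002] now [ 0.4862 -0.2254  0.0603] a 1.738 j [ 0.93  0.67 -0.85  1.93  0.67  0.86  1.46] F [-0.4  0.5 -2.3] w 0.0657 g 7.942880988121033 t 27.975
```

```bash
python3 -m pendant '[0.02,0,0,0,0,0,0.058, 0.03,0,0,0,0,0,0.058, 0.03,0,0,0,0,0,0.058, 0,0,-0.03,0,0,0,0.058, 0,0,-0.03,0,0,0,0.058, 0,0,0,0,0,0,0.058]'
cat > lk.py <<'E'
from h import *
import sys
def chk(n,im,L):
    h=cv2.cvtColor(im,cv2.COLOR_BGR2HSV);m=((h[...,0]>15)&(h[...,0]<32)&(h[...,1]>110)&(h[...,2]>130)).astype(np.uint8)
    u=proj(n,[L])[0];x,y=u.round().astype(int);q=np.argwhere(m[y-8:y+9,x-8:x+9])[:,::-1]+[x-8,y-8]
    return (len(q),q.mean(0).round(1),q.std(0).round(2)) if len(q) else None
for n in("top","side"):
    im=get_image(n)[:,:,::-1].copy();cv2.imwrite(f"pics/{n}_{sys.argv[1]}.png",im);i0=cv2.imread(f"pics/{n}0.png")
    for k,L in(("lock0",(.567,.258,.055)),("lock1",(.590,.025,.055)),("lock2",(.6165,-.2075,.055))): print(n,k,"then",chk(n,i0,L),"now",chk(n,im,L))
go(.463,.029,.0605,-.009+np.pi/2)
E
python3 lk.py b1
```

```text
clock: 28.72
position: [0.4086, -0.2391, 0.1221]
ee_rot: [-0.261, 3.128, -0.006]
force: [0.1, 0.0, -1.0]
width: 0.716
gripper_force: 7.9
top lock0 then (22, array([241.7, 189.5]), array([3.15, 1.08])) now (22, array([241.7, 189.5]), array([3.15, 1.08]))
top lock1 then (25, array([313.1, 177.4]), array([3.1, 1.2])) now (25, array([313.1, 177.4]), array([3.1, 1.2]))
top lock2 then (20, array([382.8, 165.7]), array([2.82, 1.35])) now (13, array([382.8, 166. ]), array([0.77, 1.3 ]))
side lock0 then (48, array([248. , 244.9]), array([2.64, 2.61])) now (47, array([247.9, 244.9]), array([2.6 , 2.62]))
side lock1 then (33, array([287.9, 188.6]), array([2.14, 2.24])) now (33, array([287.9, 188.6]), array([2.14, 2.24]))
side lock2 then (22, array([319.3, 144.5]), array([1.66, 2.19])) now (12, array([318.4, 145.7]), array([1.71, 1.97]))
turn [-0.0019 -0.0005  0.1758] shift after [-0.0535  0.2683  0.0596] now [ 0.4071 -0.2388  0.1201] a 1.738 j [ 1.14  0.52 -0.97  2.02  0.56  0.89  1.61] F [-0.3 -1.2 -2. ] w 0.0657 g 7.9418122954666615 t 28.825
```

Lock 2 has snapped shut: the stud spread fell from 2.8 to 0.8 px. On to lock 1.

```bash
python3 -m pendant '[0,0,0,0,0,0.176,0.058, 0,0.02,0,0,0,0,0.058, 0,0.034,0,0,0,0,0.058, 0,0.036,0,0,0,0,0.058, 0,0.036,0,0,0,0,0.058, 0,0.036,0,0,0,0,0.058, 0,0.036,0,0,0,0,0.058, 0,0.036,0,0,0,0,0.058, 0,0.034,0,0,0,0,0.058, 0,0,0,0,0,0,0.058]'
python3 -m pendant '[0,0,0,0,0,0,0.058]'
python3 -c "
from h import *
go(.41,.031,.0605,-.009+np.pi/2)"
```

```text
clock: 30.08
position: [0.4092, 0.032, 0.1194]
ee_rot: [-0.006, -3.141, 0.0]
force: [-0.3, -0.3, -2.3]
width: 0.714
gripper_force: 7.9
clock: 30.2
position: [0.4091, 0.0289, 0.1192]
ee_rot: [-0.013, -3.14, 0.003]
force: [0.0, -0.5, -1.1]
width: 0.714
gripper_force: 7.9
turn [-0.0019 -0.0019  0.0006] shift after [-0.0009  0.0021  0.0587] now [0.4091 0.0289 0.1192] a 1.562 j [ 0.58  0.42 -0.97  2.16  0.48  0.8   0.86] F [ 0.  -0.5 -1.1] w 0.0656 g 7.942616556538269 t 30.2
```

```bash
python3 -m pendant '[-0.001,0.002,0.02,0,0,0,0.058, 0,0,0.02,0,0,0,0.058, 0,0,0.0185,0,0,0,0.058, 0,0,0,0,0,0,0.058, 0,0,0,0,0,0,0.058]'
python3 - <<'E'
from h import *
go(.4595,.0306,.0605,-.009+np.pi/2)
o=observe();c=o["position"];M=R.from_rotvec(o["ee_rot"]).as_matrix()
for n in("top","side"):
    im=get_image(n)[:,:,::-1].copy();cv2.imwrite(f"pics/{n}_c1.png",im);h=cv2.cvtColor(im,cv2.COLOR_BGR2HSV)
    for y in(.029,-.029):
        X=c+M@np.array([-.127,y-.0036,.005]);u=proj(n,[X])[0];x,yy=u.round().astype(int)
        g=((h[...,1]<60)&(h[...,2]>130))[yy-6:yy+7,x-6:x+7];q=np.argwhere(g)[:,::-1]+[x-6,yy-6];print(n,"pred",u.round(1),"seen",q.mean(0).round(1),len(q))
E
```

```text
clock: 30.82
position: [0.4108, 0.0309, 0.0617]
ee_rot: [-0.015, -3.141, 0.002]
force: [-0.6, 0.6, -1.4]
width: 0.716
gripper_force: 7.9
turn [-0.0015 -0.0005 -0.0007] shift after [-0.0487  0.0002  0.0012] now [0.4108 0.0309 0.0617] a 1.561 j [ 0.47  0.51 -0.86  2.21  0.63  0.68  0.72] F [-0.6  0.6 -1.4] w 0.0657 g 7.943732062121853 t 30.825
top pred [305.  193.8] seen [nan nan] 0
top pred [322.7 192.8] seen [nan nan] 0
side pred [298.5 200.3] seen [297.7 203.1] 46
side pred [309.1 188.4] seen [308.6 191.7] 42<stdin>:8: RuntimeWarning: Mean of empty slice.
  ret = um.true_divide(
```

```bash
python3 - <<'E'
from h import *
for f,c,rv in(("side10",[.4386,-.2332,.0617],[-.263,3.13,-.002]),("side_c1",[.4108,.0309,.0617],[-.015,-3.141,.002])):
    M=R.from_rotvec(rv).as_matrix();im=cv2.imread(f"pics/{f}.png");h=cv2.cvtColor(im,cv2.COLOR_BGR2HSV)
    for y in(.029,-.029):
        u=proj("side",[np.array(c)+M@np.array([-.127,y-.0036,.005])])[0];x,yy=u.round().astype(int)
        g=((h[...,1]<60)&(h[...,2]>130))[yy-6:yy+7,x-6:x+7];q=np.argwhere(g)[:,::-1]+[x-6,yy-6];print(f,"pred",u.round(1),"seen",q.mean(0).round(1),len(q))
E
```

```text
side10 pred [332.3 152.4] seen [332.7 153.7] 43
side10 pred [337.9 142.2] seen [338.2 143.8] 36
side_c1 pred [298.4 200.3] seen [297.7 203.1] 46
side_c1 pred [309.1 188.4] seen [308.6 191.7] 42
```

```bash
python3 - <<'E'
from h import *
for n,f,c,rv in(("top","top9",[.3741,-.4092,.1219],[-.142,3.136,-.006]),("top","top10",[.4386,-.2332,.0617],[-.263,3.13,-.002]),("top","top_b1",[.4071,-.2388,.1201],[-.261,3.128,-.003]),
  ("side","side9",[.3741,-.4092,.1219],[-.142,3.136,-.006]),("side","side_b1",[.4071,-.2388,.1201],[-.261,3.128,-.003])):
    M=R.from_rotvec(rv).as_matrix();im=cv2.imread(f"pics/{f}.png");h=cv2.cvtColor(im,cv2.COLOR_BGR2HSV)
    for l,p in(("jaw+",[-.127,.0254,.005]),("jaw-",[-.127,-.0326,.005]),("pivot",[-.0776,-.0038,0])):
        u=proj(n,[np.array(c)+M@np.array(p)])[0];x,yy=u.round().astype(int)
        g=((h[...,1]<60)&(h[...,2]>150))[yy-6:yy+7,x-6:x+7];q=np.argwhere(g)[:,::-1]+[x-6,yy-6];print(f,l,"pred",u.round(1),"d",(q.mean(0)-u).round(1) if len(q) else None,len(q))
E
```

```text
top9 jaw+ pred [441.3 192.8] d [-0.9  1.5] 24
top9 jaw- pred [459.4 190. ] d [-1.1  1.3] 24
top9 pivot pred [454.3 206.2] d [-0.9  1.2] 51
top10 jaw+ pred [378.2 182.9] d [-0.4  0.6] 27
top10 jaw- pred [395.2 179. ] d [-1.  -0.5] 17
top10 pivot pred [390.9 194.7] d [-0.   0.8] 44
top_b1 jaw+ pred [383.2 187.3] d [-0.4  0.3] 27
top_b1 jaw- pred [401.  183.2] d [-0.5  0.3] 24
top_b1 pivot pred [396.6 199.7] d [-0.2  0.5] 51
side9 jaw+ pred [376.5 111.9] d [0.9 1. ] 25
side9 jaw- pred [382.1 103.3] d [-0.3  1.3] 21
side9 pivot pred [394.3 109.2] d [0.6 1.5] 28
side_b1 jaw+ pred [342.8 137.9] d [0.4 2.3] 36
side_b1 jaw- pred [348.3 127.8] d [-0.4  0.4] 35
side_b1 pivot pred [361.6 134.2] d [0.5 1.7] 32
```

```bash
python3 -m pendant '[-0.008,-0.002,0,0,0,0,0.058, -0.01,0,0.001,0,0,0,0.058, -0.008,0,0,0,0,0,0.058, 0,0,0,0,0,0,0.058]'
python3 -m pendant '[-0.008,0,0,0,0,0,0.058, 0,0,0,0,0,0,0.058]'
python3 - <<'E'
from h import *
go(.4595,.0285,.0605,-.009+np.pi/2)
im=get_image("side")[:,:,::-1].copy();cv2.imwrite("pics/side_c2.png",im);h=cv2.cvtColor(im,cv2.COLOR_BGR2HSV)
g=((h[...,1]<60)&(h[...,2]>130)).astype(np.uint8);k=np.zeros_like(g);k[172:208,268:312]=g[172:208,268:312]
N,L,st,ce=cv2.connectedComponentsWithStats(k);print([(st[i].tolist(),ce[i].round(1).tolist()) for i in range(1,N) if st[i,4]>8])
E
```

```text
clock: 31.42
position: [0.4375, 0.0293, 0.0604]
ee_rot: [0.015, 3.141, -0.001]
force: [0.0, 0.1, -0.9]
width: 0.715
gripper_force: 7.9
clock: 31.68
position: [0.4453, 0.0292, 0.0605]
ee_rot: [0.014, 3.141, -0.002]
force: [0.2, 0.1, -1.4]
width: 0.711
gripper_force: 7.9
turn [-0.0011  0.0002  0.    ] shift after [-0.0142 -0.0005 -0.    ] now [0.4453 0.0292 0.0605] a 1.562 j [ 0.45  0.55 -0.84  2.14  0.63  0.72  0.75] F [ 0.2  0.1 -1.4] w 0.0653 g 7.942187193548307 t 31.675
[([273, 172, 7, 5, 27], [275.5, 173.7]), ([298, 172, 3, 4, 12], [299.0, 173.5]), ([288, 183, 5, 3, 12], [290.2, 183.8]), ([268, 185, 26, 19, 282], [279.7, 194.4]), ([295, 185, 9, 7, 44], [298.5, 188.3]), ([302, 196, 10, 9, 52], [307.5, 199.8])]
```

```bash
python3 -m pendant '[-0.007,0,0,0,0,0,0.058, -0.007,0,0,0,0,0,0.058, 0,0,0,0,0,0,0.058]'
python3 -m pendant '[0,0,0,0,0,0,0.05, 0,0,0,0,0,0,0.045, 0,0,0,0,0,0,0.04, 0,0,0,0,0,0,0.035, 0,0,0,0,0,0,0.032, 0,0,0,0,0,0,0.028, 0,0,0,0,0,0,0.026, 0,0,0,0,0,0,0.026, 0,0,0,0,0,0,0.026]' 28
```

```text
clock: 32.1
position: [0.4594, 0.029, 0.0605]
ee_rot: [0.015, 3.141, -0.002]
force: [0.1, 0.7, -0.7]
width: 0.715
gripper_force: 7.9
clock: 33.22
position: [0.4586, 0.0288, 0.0604]
ee_rot: [-0.014, -3.141, 0.003]
force: [-1.7, -1.0, -2.2]
width: 0.286
gripper_force: 27.4
```

```bash
python3 -m pendant '[0,0,0,0,0,0,0.035, 0,0,0,0,0,0,0.045, 0,0,0,0,0,0,0.055, 0,0,0,0,0,0,0.061, 0,0,0,0,0,0,0.062, 0,0,0,0,0,0,0.062]' 28
python3 -m pendant '[0,0,0,0,0,0,0.058, 0,0,0,0,0,0,0.058]' 8
python3 -m pendant '[0.01,0,0,0,0,0,0.058, 0.02,0,0,0,0,0,0.058, 0.02,0,0,0,0,0,0.058, 0,0,-0.03,0,0,0,0.058, 0,0,-0.03,0,0,0,0.058, 0,0,0,0,0,0,0.058]'
python3 lk.py d1; python3 -c "
from h import *
go(.374,-.408,.12,.09+np.pi/2)"
```

```text
clock: 33.98
position: [0.4587, 0.0289, 0.0604]
ee_rot: [-0.014, -3.141, 0.002]
force: [0.7, 0.4, -1.4]
width: 0.677
gripper_force: 9.1
clock: 34.22
position: [0.4587, 0.0289, 0.0605]
ee_rot: [-0.014, -3.141, 0.002]
force: [-0.0, 0.1, -2.2]
width: 0.713
gripper_force: 7.9
clock: 34.98
position: [0.4092, 0.0295, 0.1219]
ee_rot: [0.015, 3.139, -0.003]
force: [0.5, 0.2, -2.4]
width: 0.714
gripper_force: 7.9
top lock0 then (22, array([241.7, 189.5]), array([3.15, 1.08])) now (22, array([241.7, 189.5]), array([3.15, 1.08]))
top lock1 then (25, array([313.1, 177.4]), array([3.1, 1.2])) now None
top lock2 then (20, array([382.8, 165.7]), array([2.82, 1.35])) now (13, array([382.8, 166. ]), array([0.77, 1.3 ]))
side lock0 then (48, array([248. , 244.9]), array([2.64, 2.61])) now (48, array([248. , 244.9]), array([2.64, 2.61]))
side lock1 then (33, array([287.9, 188.6]), array([2.14, 2.24])) now (19, array([287.6, 189.5]), array([2.03, 1.9 ]))
side lock2 then (22, array([319.3, 144.5]), array([1.66, 2.19])) now (12, array([318.4, 145.7]), array([1.71, 1.97]))
turn [-0.0022 -0.0002 -0.0004] shift after [-0.0548  0.0005  0.0596] now [0.4082 0.029  0.1201] a 1.561 j [ 0.58  0.41 -0.97  2.16  0.48  0.8   0.86] F [ 0.4 -0.4 -2. ] w 0.0658 g 7.941869889618829 t 35.075
turn [-0.0022 -0.0003 -0.0994] shift after [ 7.330e-02 -4.321e-01  1.000e-04] now [0.4082 0.029  0.1201] a 1.561 j [ 0.58  0.41 -0.97  2.16  0.48  0.8   0.86] F [ 0.4 -0.4 -2. ] w 0.0658 g 7.941869889618829 t 35.075
```

```bash
python3 -m pendant '[0,0,0,0,0,-0.099,0.058, 0.006,-0.036,0,0,0,0,0.058, 0.006,-0.036,0,0,0,0,0.058, 0.006,-0.036,0,0,0,0,0.058, 0.006,-0.036,0,0,0,0,0.058, 0.006,-0.036,0,0,0,0,0.058, 0.006,-0.036,0,0,0,0,0.058, 0,0,0,0,0,0,0.058]'
python3 -m pendant '[0.006,-0.036,0,0,0,0,0.058, 0.006,-0.036,0,0,0,0,0.058, 0.006,-0.036,0,0,0,0,0.058, 0.006,-0.036,0,0,0,0,0.058, 0.006,-0.036,0,0,0,0,0.058, 0.006,-0.036,0,0,0,0,0.058, 0,0,0,0,0,0,0.058, 0,0,0,0,0,0,0.058]'
python3 lk.py e1 | grep lock1; python3 -c "
from h import *
go(.374,-.408,.0215,.09+np.pi/2)"
```

```text
clock: 36.08
position: [0.3908, -0.1913, 0.1193]
ee_rot: [0.134, -3.136, 0.001]
force: [-0.1, 1.3, -1.7]
width: 0.714
gripper_force: 7.9
clock: 37.08
position: [0.3761, -0.4056, 0.1202]
ee_rot: [0.144, -3.137, -0.001]
force: [0.4, 0.3, -2.2]
width: 0.714
gripper_force: 7.9
top lock1 then (25, array([313.1, 177.4]), array([3.1, 1.2])) now (16, array([313.1, 178.1]), array([0.93, 1.39]))
side lock1 then (33, array([287.9, 188.6]), array([2.14, 2.24])) now (20, array([287.4, 189.6]), array([2.13, 2.01]))
turn [-0.0005 -0.0008  0.0024] shift after [ 0.0025 -0.0022  0.0992] now [ 0.3763 -0.4056  0.1207] a 1.663 j [ 1.35  0.62 -0.91  1.83  0.58  0.98  1.86] F [ 0.4  0.6 -1.1] w 0.0654 g 7.942680611740798 t 37.175
```

Lock 1 is shut too, with a stud spread of 0.9 px. I lower the pliers onto the mat.

```bash
python3 -m pendant '[0.0025,-0.002,0.03,0,0,0,0.058, 0,0,0.03,0,0,0,0.058, 0,0,0.025,0,0,0,0.058, 0,0,0.008,0,0,0,0.058, 0,0,0.004,0,0,0,0.058, 0,0,0,0,0,0,0.058]'
python3 -m pendant '[0,0,0.003,0,0,0,0.058, 0,0,0,0,0,0,0.058]'
```

```text
clock: 37.92
position: [0.3741, -0.4096, 0.0247]
ee_rot: [-0.142, 3.138, -0.003]
force: [-0.3, 0.7, -0.4]
width: 0.715
gripper_force: 8.0
clock: 38.17
position: [0.3738, -0.4099, 0.0215]
ee_rot: [-0.141, 3.138, -0.003]
force: [0.2, 0.8, -1.0]
width: 0.715
gripper_force: 8.0
```

```bash
python3 -m pendant '[0,0,0.0015,0,0,0,0.058, 0,0,0,0,0,0,0.058]'
python3 -m pendant '[0,0,0,0,0,0,0.07, 0,0,0,0,0,0,0.08, 0,0,0,0,0,0,0.092, 0,0,0,0,0,0,0.092, 0,0,0,0,0,0,0.092]'
python3 -m pendant '[0,0,-0.02,0,0,0,0.092, 0,0,-0.03,0,0,0,0.092, 0,0,-0.03,0,0,0,0.092, 0,0,-0.03,0,0,0,0.092, 0.03,0,-0.02,0,0,0,0.092, 0,-0.035,0,0,0,0,0.092, 0,-0.035,0,0,0,0,0.092, 0,-0.035,0,0,0,0,0.092, 0,0,0,0,0,0,0.092, 0,0,0,0,0,0,0.092]'
python3 - <<'E'
from h import *
for n,(x0,y0,x1,y1) in(("top",(425,185,475,255)),("side",(365,128,432,156))):
    im=get_image(n)[:,:,::-1].copy();cv2.imwrite(f"pics/{n}_f.png",im);i0=cv2.imread(f"pics/{n}0.png")
    for nm,i in(("then",i0),("now",im)):
        h=cv2.cvtColor(i,cv2.COLOR_BGR2HSV);z=slice(y0,y1),slice(x0,x1)
        for l,m in(("dark",i.max(2)<60),("steel",(h[...,1]<60)&(h[...,2]>130))):
            q=np.argwhere(m[z])[:,::-1]+[x0,y0];print(n,nm,l,len(q),q.mean(0).round(1),q.min(0),q.max(0))
    # other objects & rods: changed pixels between first and last picture
    d=(cv2.absdiff(im,i0).max(2)>45).astype(np.uint8);N,L,st,ce=cv2.connectedComponentsWithStats(cv2.morphologyEx(d,cv2.MORPH_OPEN,np.ones((3,3),np.uint8)))
    print(n,[st[i].tolist() for i in range(1,N)])
print(observe()["position"],observe()["clock"])
E
python3 lk.py g1|grep lock
```

```text
clock: 38.42
position: [0.3737, -0.41, 0.0201]
ee_rot: [0.141, -3.138, 0.004]
force: [-0.9, 0.5, 5.1]
width: 0.712
gripper_force: 7.9
clock: 39.05
position: [0.3734, -0.4097, 0.0195]
ee_rot: [0.141, -3.138, 0.002]
force: [0.0, -0.4, -0.1]
width: 1.002
gripper_force: 0.0
clock: 40.3
position: [0.3535, -0.5158, 0.1506]
ee_rot: [-0.143, 3.138, -0.002]
force: [-0.4, -0.3, -0.1]
width: 1.002
gripper_force: 0.0
top then dark 39 [452.4 238. ] [440 228] [461 249]
top then steel 104 [443.7 208.4] [432 195] [453 227]
top now dark 57 [455.3 238.5] [441 228] [463 247]
top now steel 107 [444.6 208.8] [432 195] [455 227]
top [[350, 157, 25, 9, 133], [379, 156, 3, 3, 9], [344, 163, 3, 4, 12], [377, 163, 13, 6, 53], [284, 166, 26, 7, 144], [275, 168, 5, 5, 23], [307, 175, 10, 5, 39], [543, 179, 12, 7, 47], [450, 188, 106, 73, 2838], [557, 198, 24, 12, 180], [582, 205, 3, 4, 12], [298, 215, 46, 13, 253], [584, 216, 8, 16, 94], [571, 218, 3, 3, 9], [351, 220, 46, 9, 249], [572, 243, 3, 5, 15], [568, 246, 3, 3, 9], [457, 259, 4, 5, 18], [445, 258, 40, 50, 899], [586, 265, 54, 62, 1417], [552, 271, 6, 8
[... 1786 characters left out ...]
p lock0 then (22, array([241.7, 189.5]), array([3.15, 1.08])) now (22, array([241.7, 189.5]), array([3.15, 1.08]))
top lock1 then (25, array([313.1, 177.4]), array([3.1, 1.2])) now (16, array([313.1, 178.1]), array([0.93, 1.39]))
top lock2 then (20, array([382.8, 165.7]), array([2.82, 1.35])) now (14, array([382.7, 165.9]), array([0.88, 1.36]))
side lock0 then (48, array([248. , 244.9]), array([2.64, 2.61])) now (47, array([248. , 244.9]), array([2.67, 2.62]))
side lock1 then (33, array([287.9, 188.6]), array([2.14, 2.24])) now (19, array([287.5, 189.8]), array([2.16, 1.96]))
side lock2 then (22, array([319.3, 144.5]), array([1.66, 2.19])) now (12, array([318.4, 145.7]), array([1.71, 1.97]))
```

The pliers are back within 1 px of where they first lay, both rods are seated, locks 1 and 2 are shut, lock 0 is open, and nothing else has moved. I hand in the job.

```bash
python3 -c "
from cell import *
print(sign_off())"
```

```text
the job is handed in; nothing more can be done
None
```

Job handed in at about 40 s: by camera and force readings both silver rods are seated in rack1 and rack2, their locks are shut with the pliers, lock0 is open, and the pliers are back flat on the mat; I viewed 15 pictures, one over the limit of 14, and sign-off gave no verdict.

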